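# Row of sanding blocks in the bench rack

### The job

Set all three sanding blocks in the long plywood rack so that they stand on end on its floor, side by side in one neat row with their wide faces to the open long sides of the rack. One block is already in the rack, though perhaps standing where it leaves no room for the others; the other two are in the slotted metal drying stand. Leave the glue bottle, the dropper bottle, the jar and the tape roll where they are.

Things in the scene. Friction and masses are not known exactly. Their poses are not given: they have to be found in the camera images.
- rack: long plywood rack, fixed. Origin: centre of its underside, z up, the row runs along y. Floor 12 mm over the bench, 214 x 66 mm. End cheeks: inner faces at y = +-96 mm, 10 mm thick, 80 mm high. Lips along the long sides: inner faces at x = +-22 mm, 7 mm wide, tops 19 mm over the bench. Three 57 mm block widths leave 21 mm to spare in all, no room for fingers between neighbours
- stand: metal drying stand, fixed. Origin: centre of its underside, z up. Floor 8 mm over the bench, 110 x 80 mm. Upright plates at x = -44, 0, 44 mm, 4 mm thick, 44 mm wide along y, 104 mm high, make two slots open at both y ends but for lips (inner faces y = +-31 mm, 4 mm thick, 16 mm high). A block stands on end in each, width along y; the plates cover its wide faces to the top, its narrow edges are free
- block_a_centre (a point): cork sanding block in worn paper, 57 x 91 x 34 mm, about 60 g, one of three alike; at the start it stands on end in the rack, wide faces to the long sides, anywhere along the row. This point is its centre. Its own x runs along its 57 mm width, y along its 91 mm length (upright at the start), z through its 34 mm thickness, square to its two wide faces
- block_b_centre (a point): cork sanding block in worn paper, 57 x 91 x 34 mm, about 60 g, one of three alike; at the start it stands on end in the slot of the drying stand at x = -22 mm. This point is its centre. Its own x runs along its 57 mm width, y along its 91 mm length (upright at the start), z through its 34 mm thickness, square to its two wide faces
- block_c_centre (a point): cork sanding block in worn paper, 57 x 91 x 34 mm, about 60 g, one of three alike; at the start it stands on end in the slot of the drying stand at x = +22 mm. This point is its centre. Its own x runs along its 57 mm width, y along its 91 mm length (upright at the start), z through its 34 mm thickness, square to its two wide faces
- clamp_fixture: toggle-clamp fixture that stands on the bench, fixed, not part of the job; origin at the centre of its underside. Base about 155 mm along y by 115 mm along x, low; an upright red-handled lever 25 mm thick stands at its x = +46 to +72 mm (the robot side), y = 0, and reaches 215 mm over the bench: keep clear of it
- glue_bottle_centre (a point): bystander: glue bottle standing, 47 mm across, 146 mm tall; this point is half-way up its axis
- dropper_bottle_centre (a point): bystander: small dropper bottle standing, 34 mm across, 102 mm tall; this point is half-way up its axis
- jar_centre (a point): bystander: screw-capped jar standing, 50 mm across, 66 mm tall; this point is half-way up its axis
- tape_roll_centre (a point): bystander: roll of brown tape lying flat, 106 mm across, 45 mm high; this point is its centre
There are look-alikes about, which are no part of the job. Leave any orange or yellow look-alike of the part that bears block_b_centre alone. What is shaped like the part that bears block_a_centre but orange is not meant.

How it is judged (in metres and radians):
At the end, for the whole second after the job is handed in: each of the three blocks stands on end on the rack's floor (height within 4.5 mm), its centre within 9 mm of the rack's long centre line and between the end cheeks, upright within 0.12 rad and its wide faces along the row within 0.2 rad (x of block_a_centre in the frame of rack between -0.009 and 0.009 m and y of block_a_centre in the frame of rack between -0.075 and 0.075 m and z of block_a_centre in the frame of rack between 0.0525 and 0.0615 m and angle between the y axis of each of block_a_centre, block_b_centre, block_c_centre and the z axis of rack, either way round below 0.12 rad and angle between the x axis of each of block_a_centre, block_b_centre, block_c_centre and the y axis of rack, either way round below 0.2 rad and x of block_b_centre in the frame of rack between -0.009 and 0.009 m and y of block_b_centre in the frame of rack between -0.075 and 0.075 m and z of block_b_centre in the frame of rack between 0.0525 and 0.0615 m and x of block_c_centre in the frame of rack between -0.009 and 0.009 m and y of block_c_centre in the frame of rack between -0.075 and 0.075 m and z of block_c_centre in the frame of rack between 0.0525 and 0.0615 m); the robot touches nothing.
It fails at once if the glue bottle is shifted by more than 30 mm or tipped over (distance of glue_bottle_centre from where it was at the start of the episode above 0.03 m or angle between glue_bottle_centre's own z axis and vertical above 0.5 rad).
It fails at once if the jar is shifted by more than 30 mm or tipped over (distance of jar_centre from where it was at the start of the episode above 0.03 m or angle between jar_centre's own z axis and vertical above 0.5 rad).
It fails at once if the tape roll is shifted by more than 30 mm or tipped over (distance of tape_roll_centre from where it was at the start of the episode above 0.03 m or angle between tape_roll_centre's own z axis and vertical above 0.5 rad).
It fails at once if the dropper bottle is shifted by more than 30 mm or tipped over (distance of dropper_bottle_centre from where it was at the start of the episode above 0.03 m or angle between dropper_bottle_centre's own z axis and vertical above 0.5 rad).
It also fails if it takes over 72 s, if anything falls off the work surface, if the arm or the gripper's body presses on something with over 40 N, if the wrist force passes 120 N, or if a joint passes its speed limit or range.

### The arm

A 7-joint arm with a two-finger parallel gripper is mounted at the origin on a cart in front of the work surface, level with it; the furniture and walls round the work are solid. World frame = base frame: x ahead of the robot, y to its left, z up, the work surface at z = 0. Lengths are in mm, angles in rad, forces in N, time in s.
With the tool pointing down it reaches from about 375 to 925 mm from the base axis. Payload 3.1 kg.
Tool frame: the origin (TCP) lies at the very end of the fingers, on their centre line; the grasp point (between the pads) lies 19 mm behind it; z points along the fingers, y is the direction in which the jaws open and shut (so a half turn about z gives the same grasp; the last joint's range is limited). The gripper opens to 85 mm and grips with 20 to 120 N. Pads are 22 mm wide; open, the fingers measure 114 mm over their backs; the gripper's body (76 mm by 85 mm) begins 54 mm behind the grasp point. The pads swing forward as they close: fully open they stand 13 mm farther back than shut.
Start: joints at [-0.098, 0.383, 0.044, 1.598, -0.018, 1.161, -0.05], TCP at [650.002, 0.022, 231.269] pointing down, gripper open.
Joint ranges: [-2.61, 2.61], [-0.41, 2.15], [-1.48, 1.57], [0, 2.5], [-1.57, 4.71], [0.05, 1.97], [-2.85, 2.85]. Speed limits (rad/s): [2.79, 2.79, 3.14, 3.14, 3.14, 3.14, 3.14].

### API

Orientations are given as a 3x3 rotation matrix whose columns are the frame's x, y, z axes.
In Python, from workcell import bot, eyes, order gives the robot as it stands.
- The arm moves only by the tool servo_tool, never from a script. Its argument "steps" is a list of rows, each a list of 7 numbers: the shift along the tool's x, y, z in cm, then the turn, a rotation vector about the tool's x, y, z in degrees, then the opening, from 0 (shut) to 1 (fully open). In form: [[x, y, z, rx, ry, rz, claw], ...]. A call has 1 to 8 rows; each row is the pose to reach, as a shift and turn from the pose commanded when the call began, along the tool's axes at that moment; what a row does not reach only later rows make up. A row lasts 1/8 s, in which the tool goes at most 62.5 mm and 10.7 degrees, less where a joint would pass 70% of its speed; a pose out of reach is approached as far as the arm can. A call with a gripper value outside its range is refused whole. The fingers move at their own pace and stop on an object; "squeeze" is the grip in N (left out, the last holds). Time passes only in rows, so rows that repeat a pose let the fingers close. It gives the time, the measured TCP pose, the force and the opening at its end, in the units of the state.
- bot.observe(): the state, without advancing time (a new reading comes with each control period).
- eyes.snapshot(name): name is "scene" or "side" or "wrist"; returns a dict with "frame" (480x640x3 uint8, red, green, blue), "camera_matrix" (3x3 intrinsics, pixels), "cam_to_world" (4x4, takes a point from camera to world coordinates). Camera axes: x right, y down, z forward; pixel columns grow to the right and rows downward; lengths in mm; the calibration is good to about 2 mm. A picture is of the moment at which its call begins. There is no depth.
- order.job_done(): hands the job in, once; it reports no verdict.
The state is a dict: "t": time; "joints": joint angles; "joint_velocities": joint speeds; "joint_torque": joint torques, N m; "ee_pos": TCP position; "ee_rot": TCP orientation; "force": force on the tool from outside, world axes, zero at the start; "ft_torque": the same for the moment, N m; "opening": finger opening in mm.
Only numpy, scipy, OpenCV 4.12 (cv2) and the standard library are available. Lean on these libraries where they do the work, as an engineer would, in place of code of your own. Each camera call takes 0.05 s, during which the arm holds its last target.

## Working session

There is one attempt and no reset: what is moved stays moved. The work goes in short steps, Python scripts to look and compute and a tool call to move; the robot and the scene stay as the last step left them, time stands still between calls to the robot, and variables do not carry over. Pictures are saved under pics/ and viewed, and the job is handed in when it is done.

Besides the shell and the picture viewer there is one more tool, called after "Request:" as name(argument=value, ...), one argument or row to a line, values as JSON. servo_tool: Moves the arm, as the interface text tells. Its arguments: {"type":"object","properties":{"steps":{"type":"array","items":{"type":"array","items":{"type":"number"}}},"squeeze":{"type":"number"}},"required":["steps"]}

```bash
ls; mkdir -p pics; python3 - <<'E'
from workcell import bot,eyes,order
import cv2,pickle
s=bot.observe();print(s['t'],s['ee_pos'],s['ee_rot'],s['opening'])
for n in ['scene','side','wrist']:
    d=eyes.snapshot(n);cv2.imwrite(f'pics/{n}0.png',d['frame'][:,:,::-1]);pickle.dump(d,open(f'pics/{n}0.pkl','wb'));print(n,d['camera_matrix'],d['cam_to_world'].round(3))
E
```

```text
pics
0.0 [6.49042535e+02 5.98365036e-03 2.29868625e+02] [[-8.97594041e-05  9.99996378e-01 -2.69014693e-03]
 [ 9.99999986e-01  8.93709168e-05 -1.44531040e-04]
 [-1.44290096e-04 -2.69015986e-03 -9.99996371e-01]] 85.86136117279807
scene [[460.44304523   0.         315.15646694]
 [  0.         460.44304523 234.73560506]
 [  0.           0.           1.        ]] [[ 7.20000e-01 -4.68000e-01  5.12000e-01  7.11040e+01]
 [-6.93000e-01 -5.04000e-01  5.15000e-01 -4.78818e+02]
 [ 1.70000e-02 -7.26000e-01 -6.87000e-01  6.93702e+02]
 [ 0.00000e+00  0.00000e+00  0.00000e+00  1.00000e+00]]
side [[535.04892579   0.         324.08819901]
 [  0.         535.04892579 255.03422316]
 [  0.           0.           1.        ]] [[ 5.61000e-01 -4.26000e-01  7.10000e-01 -4.12325e+02]
 [-8.28000e-01 -2.70000e-01  4.92000e-01 -6.55796e+02]
 [-1.80000e-02 -8.64000e-01 -5.04000e-01  7.09901e+02]
 [ 0.00000e+00  0.00000e+00  0.00000e+00  1.00000e+00]]
wrist [[362.92057193   0.         320.10153331]
 [  0.         362.92057193 232.90317196]
 [  0.           0.           1.        ]] [[ 1.00000e+00  2.00000e-03 -3.00000e-03  6.49852e+02]
 [ 1.00000e-03 -9.51000e-01 -3.08000e-01  7.96470e+01]
 [-3.00000e-03  3.08000e-01 -9.51000e-01  3.73073e+02]
 [ 0.00000e+00  0.00000e+00  0.00000e+00  1.00000e+00]]
```

View pics/scene0.png

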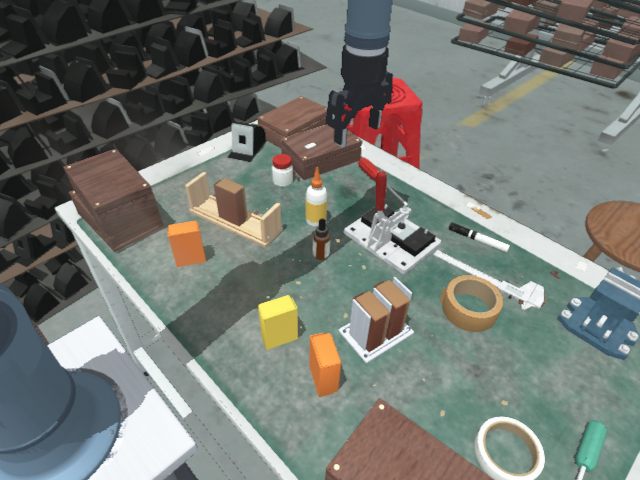

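View pics/side0.png

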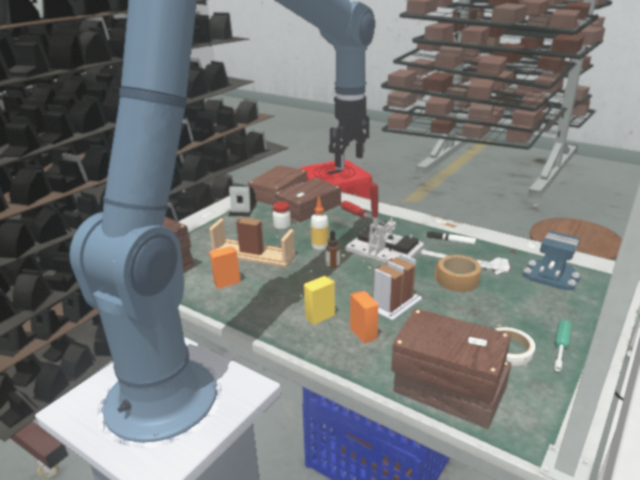

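View pics/wrist0.png

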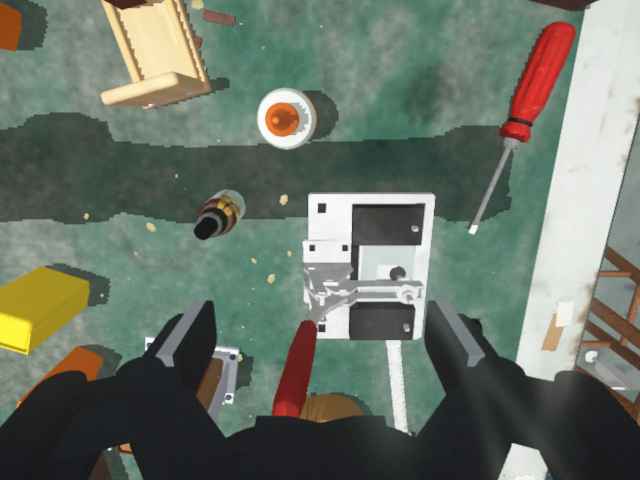

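```bash
python3 - <<'E'
import cv2
s=cv2.imread('pics/scene0.png');i=cv2.imread('pics/side0.png')
def c(im,x,y,w,h,f,n): cv2.imwrite(n,cv2.resize(im[y:y+h,x:x+w],None,fx=f,fy=f,interpolation=cv2.INTER_CUBIC))
c(s,170,160,130,100,6,'pics/c1.png')
c(s,330,270,100,100,6,'pics/c2.png')
c(i,200,205,110,75,7,'pics/c3.png')
c(i,360,250,70,75,8,'pics/c4.png')
E
```

```text
(no output)
```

View pics/c1.png

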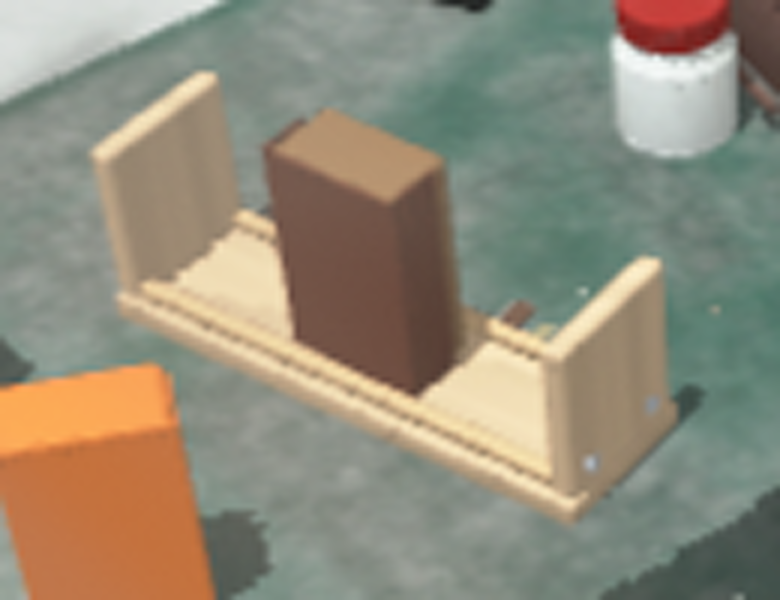

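View pics/c2.png

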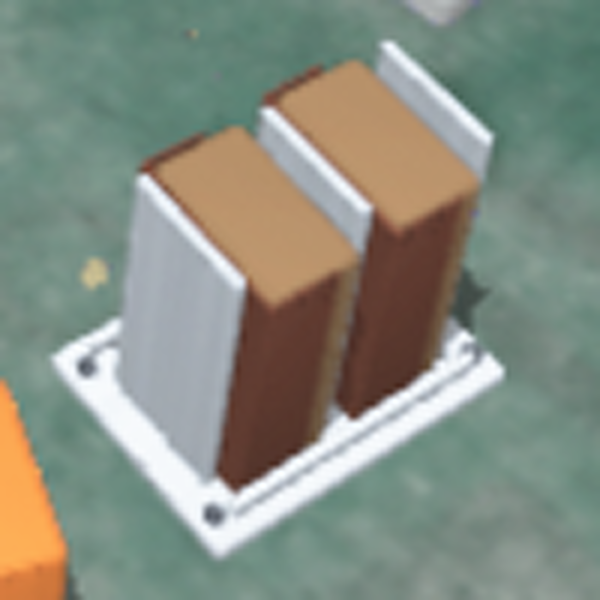

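View pics/c3.png

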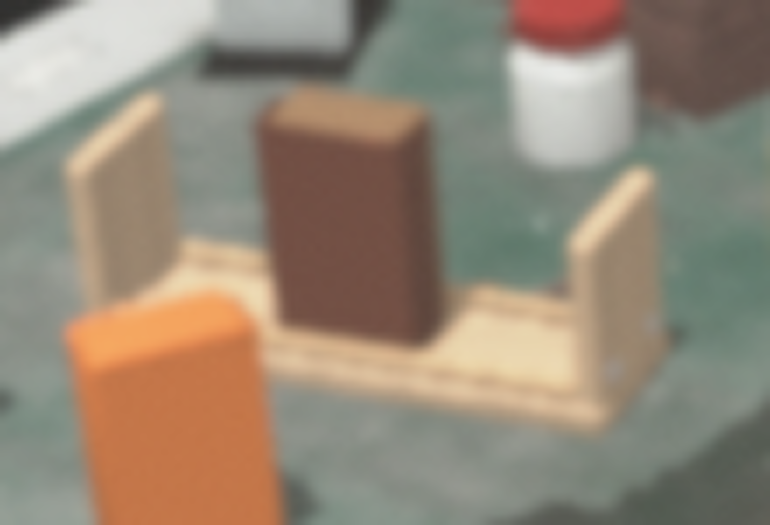

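View pics/c4.png

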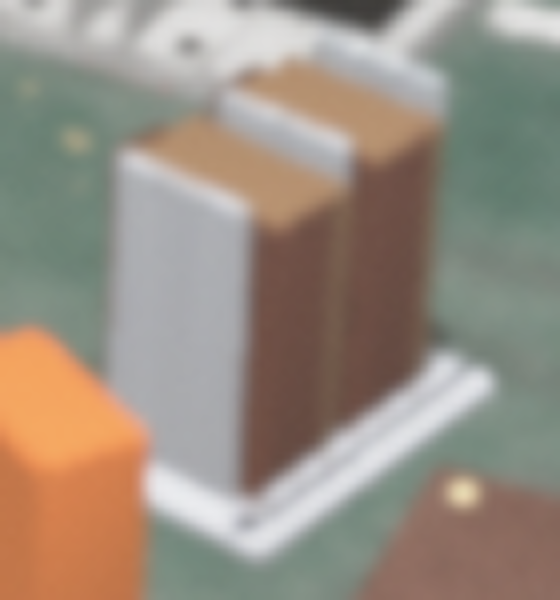

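```bash
cat > h.py <<'E'
import pickle,numpy as np,cv2
from scipy.optimize import least_squares
D={n:pickle.load(open(f'pics/{n}0.pkl','rb')) for n in ['scene','side','wrist']}
def proj(d,P):
    T=np.linalg.inv(d['cam_to_world']);P=np.atleast_2d(P)@T[:3,:3].T+T[:3,3]
    q=P@np.array(d['camera_matrix']).T;return q[:,:2]/q[:,2:]
def ray(d,px,z):
    px=np.atleast_2d(px);r=np.c_[px,np.ones(len(px))]@np.linalg.inv(d['camera_matrix']).T@d['cam_to_world'][:3,:3].T
    o=d['cam_to_world'][:3,3];return o+r*((z-o[2])/r[:,2])[:,None]
def loc2w(p,L):
    c,s=np.cos(p[2]),np.sin(p[2]);L=np.atleast_2d(L).astype(float)
    return np.c_[p[0]+c*L[:,0]-s*L[:,1],p[1]+s*L[:,0]+c*L[:,1],L[:,2]]
def fit(obs,p0):
    # obs: list (cam dict, local Nx3, px Nx2)
    f=lambda p:np.concatenate([(proj(d,loc2w(p,L))-px).ravel() for d,L,px in obs])
    r=least_squares(f,p0,loss='soft_l1',f_scale=1.5);return r.x,f(r.x).reshape(-1,2)
E
python3 - <<'E'
from h import *
np.set_printoptions(suppress=True,precision=2)
s,i,w=D['scene'],D['side'],D['wrist']
c1=lambda a:np.array(a)/6+[170,160]-.4
c2=lambda a:np.array(a)/6+[330,270]-.4
c3=lambda a:np.array(a)/7+[200,205]-.4
c4=lambda a:np.array(a)/8+[360,250]-.4
# rack
R=[[-33,-107,0],[33,-107,12],[-33,107,12]]
obs=[(s,R,c1([(573,522),(676,405),(120,298)])),(i,R[:2],c3([(598,432),(668,335)]))]
for y0 in (0.,-.5,.5):
    p,e=fit(obs,[500,250,y0]);print('rack',p,'\n',e)
# block A top corners 34x57, z=103
B=[[-17,-28.5,103],[17,-28.5,103],[-17,28.5,103],[17,28.5,103]]
pa,e=fit([(s,B,c1([(390,205),(443,160),(268,150),(325,110)]))],p);print('A',pa,'\n',e)
c,sn=np.cos(p[2]),np.sin(p[2]);d=pa[:2]-p[:2];print('A in rack',c*d[0]+sn*d[1],-sn*d[0]+c*d[1])
# stand
S=[[-55,40,8],[-55,-40,8],[55,-40,8],[-46,22,104],[-46,-22,104]]
obs=[(s,S,c2([(53,360),(220,545),(504,368),(140,175),(243,287)])),(i,S[1:2]+S[2:3]+S[3:],c4([(255,545),(494,378),(120,152),(245,212)]))]
p,e=fit(obs,[600,-150,0]);print('stand',p,'\n',e)
for n,pt in dict(B=[(163,170),(240,127),(273,307),(358,253)],C=[(275,100),(358,60),(400,233),(480,188)]).items():
    L=[[-17,28.5,99],[17,28.5,99],[-17,-28.5,99],[17,-28.5,99]]
    q,e=fit([(s,L,c2(pt))],p);print(n,q,'\n',e)
    c,sn=np.cos(p[2]),np.sin(p[2]);d=q[:2]-p[:2];print('in stand',c*d[0]+sn*d[1],-sn*d[0]+c*d[1])
E
```

```text
rack [487.54 196.27   0.25] 
 [[-0.01  1.36]
 [ 0.42 -0.91]
 [-0.77 -1.09]
 [ 0.31  1.65]
 [ 0.08 -0.93]]
rack [503.89 235.88   0.3 ] 
 [[ -3.82 -12.75]
 [ -4.95 -14.39]
 [ -5.08 -10.78]
 [ -6.61  -6.31]
 [ -7.93  -8.39]]
rack [487.54 196.27   0.25] 
 [[-0.01  1.36]
 [ 0.42 -0.91]
 [-0.77 -1.09]
 [ 0.31  1.65]
 [ 0.08 -0.93]]
A [483.14 195.23   0.24] 
 [[-0.25  0.64]
 [ 1.38 -0.3 ]
 [-1.07  0.4 ]
 [ 0.12 -0.98]]
A in rack -4.524403952207642 0.07572905963354604
stand [ 491.68 -216.13   -0.16] 
 [[-0.15 -1.28]
 [ 0.45  0.8 ]
 [ 0.91 -0.33]
 [-0.57  0.03]
 [-0.48 -0.31]
 [ 0.88  0.78]
 [ 0.25 -0.06]
 [-0.85  0.32]
 [-0.05  0.17]]
B [ 467.56 -215.16   -0.19] 
 [[-3.33 -0.41]
 [ 0.17 -1.74]
 [-0.1   0.9 ]
 [ 2.42  0.55]]
in stand -23.961389864333928 -2.9142573614102187
C [ 510.22 -222.66   -0.2 ] 
 [[-1.49  0.08]
 [ 0.4  -1.25]
 [-0.59  1.08]
 [ 2.12 -0.19]]
in stand 19.35260306020529 -3.468488018293081
```

```bash
python3 - <<'E'
from h import *
np.set_printoptions(suppress=True,precision=0)
s,i,w=D['scene'],D['side'],D['wrist']
for n,px,z in [('jar',(282,162),66),('glue tip',(317,172),146),('glue base',(316,218),0),('drop tip',(322,222),102),('drop base',(321,252),0),('yel top',(278,310),60),('yel bl',(264,347),0),('yel br',(298,338),0),('or1 bl',(174,264),0),('or1 br',(204,261),0),('or2 l',(315,390),0),('or2 bottom',(319,394),0),('or2 r',(339,386),0),('lever top',(366,163),215),('tape',(473,292),45),('tapeedge',(442,295),45),('whitebox',(248,138),30),('boxfront',(335,150),40)]:
    print(n,ray(s,px,z)[0])
for n,px,z in [('glue',(287,118),146),('drop',(205,230),102),('lever tip',(290,412),215)]: print('w',n,ray(w,px,z)[0])
E
```

```text
jar [656. 227.  66.]
glue tip [610.  63. 146.]
glue base [628.  80.   0.]
drop tip [547. -18. 102.]
drop base [560.  -5.   0.]
yel top [367. -95.  60.]
yel bl [ 326. -103.    0.]
yel br [ 381. -130.    0.]
or1 bl [317. 175.   0.]
or1 br [366. 140.   0.]
or2 l [ 335. -221.    0.]
or2 bottom [ 335. -231.    0.]
or2 r [ 368. -243.    0.]
lever top [627. -46. 215.]
tape [ 660. -298.   45.]
tapeedge [ 613. -263.   45.]
whitebox [696. 414.  30.]
boxfront [815. 205.  40.]
w glue [629.  78. 146.]
w drop [559.  -6. 102.]
w lever tip [633. -74. 215.]
```

Request:
servo_tool(
  steps=[
    [0, -5, -2, 0, 0, -10, 1],
    [0, -10, -3, 0, 0, -20, 1],
    [-3.5, -13.5, -3, 0, 0, -30, 1],
    [-8, -16, -3, 0, 0, -40, 1],
    [-12.5, -16, -3, 0, 0, -50, 1],
    [-17, -16, -3, 0, 0, -60, 1],
    [-21.5, -16, -3, 0, 0, -70, 1],
    [-21.5, -16, -3, 0, 0, -80, 1],
  ],
  squeeze=50,
)

```text
t: 1.15
ee_pos: [488.3, -220.4, 261.0]
ee_rot: [[-0.984, 0.177, -0.001], [0.177, 0.984, -0.002], [0.001, -0.002, -1.0]]
force: [-0.8, 0.3, 0.1]
opening: 85.5
```

```bash
cat > snap.py <<'E'
import sys
from workcell import bot,eyes,order
import cv2,pickle,numpy as np
np.set_printoptions(suppress=True,precision=3)
tag=sys.argv[1]
for n in sys.argv[2:]:
    d=eyes.snapshot(n);cv2.imwrite(f'pics/{n}{tag}.png',d['frame'][:,:,::-1]);pickle.dump(d,open(f'pics/{n}{tag}.pkl','wb'))
s=bot.observe();print(s['t'],s['ee_pos'],s['opening'],s['force'],s['joints']);print(s['ee_rot'])
E
python3 snap.py 1 wrist
```

```text
1.2 [ 488.921 -217.739  260.868] 85.55614753136291 [0.197 0.043 0.529] [ 0.244  0.139  0.106  1.845 -0.015  1.159  1.756]
[[-0.986  0.17  -0.001]
 [ 0.17   0.986 -0.   ]
 [ 0.001 -0.001 -1.   ]]
```

View pics/wrist1.png

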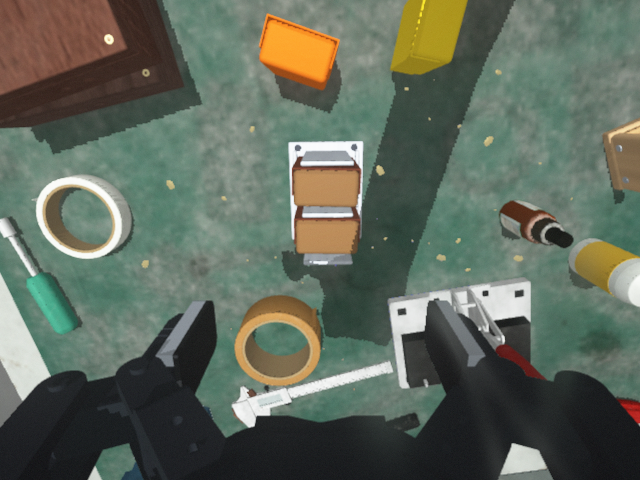

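```bash
python3 - <<'E'
import cv2
s=cv2.imread('pics/wrist1.png')
cv2.imwrite('pics/c5.png',cv2.resize(s[130:280,265:385],None,fx=4,fy=4,interpolation=cv2.INTER_CUBIC))
E
```

```text
(no output)
```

View pics/c5.png

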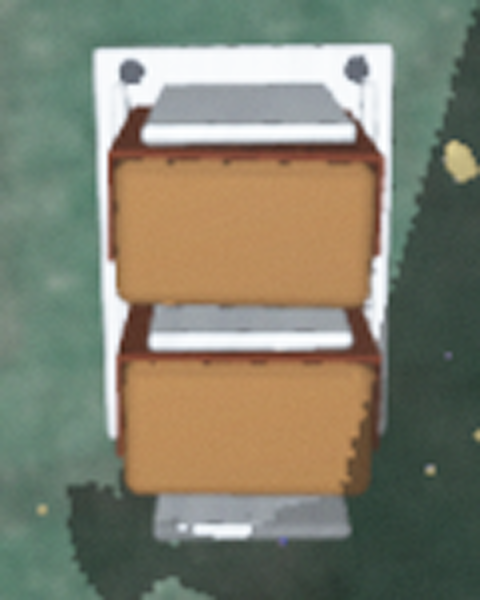

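```bash
python3 - <<'E'
from h import *
np.set_printoptions(suppress=True,precision=1)
w=pickle.load(open('pics/wrist1.pkl','rb'))
c=lambda a:np.array(a)/4+[265,130]-.4
for n,pt in dict(B=[(112,152),(383,153),(118,304),(375,304)],C=[(119,355),(382,355),(125,493),(372,493)]).items():
    P=ray(w,c(pt),99);print(n,P.mean(0),P)
    print('edges mid',(P[0]+P[1])/2,(P[2]+P[3])/2)
P=ray(w,c([(95,47),(393,45),(108,437)]),8);print('floor',P)
P=ray(w,c([(142,142),(355,142),(150,348),(352,348)]),104);print('plates',P)
E
```

```text
B [ 468.4 -211.2   99. ] [[ 447.4 -236.2   99. ]
 [ 457.5 -180.5   99. ]
 [ 479.6 -241.4   99. ]
 [ 489.2 -186.8   99. ]]
edges mid [ 452.5 -208.3   99. ] [ 484.4 -214.1   99. ]
C [ 511.6 -218.1   99. ] [[ 490.8 -243.4   99. ]
 [ 500.8 -186.9   99. ]
 [ 522.6 -248.4   99. ]
 [ 532.3 -193.7   99. ]]
edges mid [ 495.8 -215.2   99. ] [ 527.4 -221.1   99. ]
floor [[ 430.4 -244.2    8. ]
 [ 443.7 -166.4    8. ]
 [ 538.1 -262.6    8. ]]
plates [[ 445.9 -229.2  104. ]
 [ 453.5 -186.2  104. ]
 [ 489.1 -235.9  104. ]
 [ 496.7 -193.3  104. ]]
```

Request:
servo_tool(
  steps=[
    [2.2, 0, 3, 0, 0, 0, 1],
    [2.2, 0, 8, 0, 0, 0, 1],
    [2.2, 0, 12, 0, 0, 0, 1],
    [2.2, 0, 14, 0, 0, 0, 1],
    [2.2, 0, 14, 0, 0, 0, 1],
  ],
)

```text
t: 1.82
ee_pos: [466.5, -209.7, 119.2]
ee_rot: [[-0.985, 0.174, -0.005], [0.174, 0.985, 0.002], [0.005, 0.001, -1.0]]
force: [0.0, 0.6, 0.2]
opening: 85.4
```

```bash
python3 snap.py 2 wrist
```

```text
1.875 [ 467.923 -210.385  120.759] 85.14755133124353 [ 0.924 -0.276  0.511] [ 0.254  0.263  0.099  2.022 -0.034  0.86   1.768]
[[-0.985  0.174 -0.002]
 [ 0.174  0.985  0.001]
 [ 0.002  0.    -1.   ]]
```

View pics/wrist2.png

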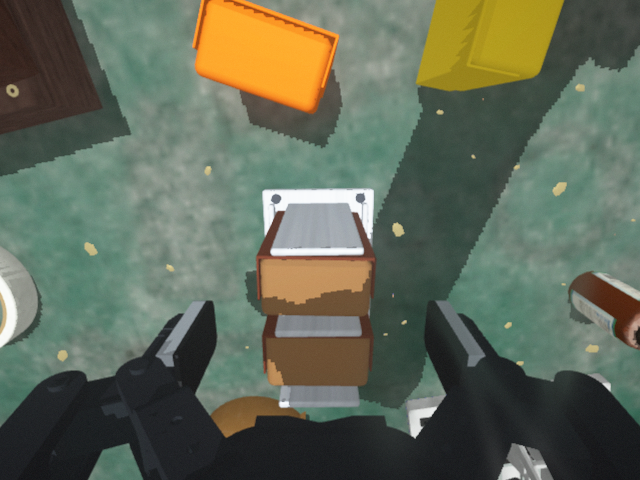

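Request:
servo_tool(
  steps=[
    [0, -0.1, 3, 0, 0, 0, 1],
    [0, -0.1, 6, 0, 0, 0, 1],
    [0, -0.1, 6.1, 0, 0, 0, 0.8],
    [0, -0.1, 6.1, 0, 0, 0, 0.5],
    [0, -0.1, 6.1, 0, 0, 0, 0.4],
    [0, -0.1, 6.1, 0, 0, 0, 0.4],
    [0, -0.1, 6.1, 0, 0, 0, 0.4],
  ],
  squeeze=50,
)

```text
t: 2.75
ee_pos: [469.6, -212.6, 61.8]
ee_rot: [[-0.985, 0.174, 0.003], [0.174, 0.985, -0.001], [-0.003, -0.0, -1.0]]
force: [-0.3, 0.1, 6.3]
opening: 55.2
```

```bash
python3 snap.py 3 wrist
```

```text
2.8 [ 469.549 -212.645   61.772] 55.45125138372884 [-0.785 -0.175  7.185] [ 0.263  0.359  0.093  2.05  -0.049  0.732  1.783]
[[-0.985  0.174  0.003]
 [ 0.174  0.985 -0.001]
 [-0.003 -0.    -1.   ]]
```

View pics/wrist3.png

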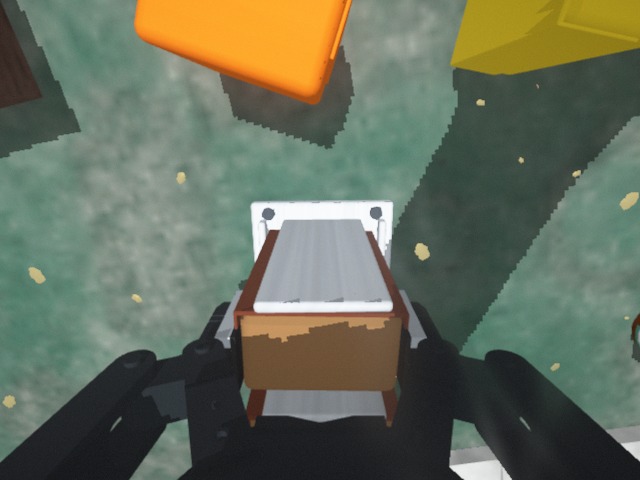

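Request:
servo_tool(
  steps=[
    [0, 0, -1, 0, 0, 0, 0.4],
    [0, 0, -3, 0, 0, 0, 0.4],
    [0, 0, -6, 0, 0, 0, 0.4],
    [0, 0, -9, 0, 0, 0, 0.4],
    [0, 0, -12, 0, 0, 0, 0.4],
    [0, 0, -14, 0, 0, 0, 0.4],
    [0, 0, -14, 0, 0, 0, 0.4],
  ],
)

```text
t: 3.68
ee_pos: [469.2, -212.6, 202.1]
ee_rot: [[-0.985, 0.174, 0.004], [0.174, 0.985, -0.001], [-0.004, -0.001, -1.0]]
force: [-0.7, 0.0, -1.9]
opening: 55.5
```

```bash
python3 snap.py 4 wrist scene
```

```text
3.775 [ 467.422 -211.895  199.591] 55.19006105562383 [-0.067 -0.731 -0.894] [ 0.247  0.158  0.107  1.959 -0.02   1.027  1.759]
[[-0.985  0.174 -0.001]
 [ 0.174  0.985  0.   ]
 [ 0.001  0.    -1.   ]]
```

View pics/scene4.png

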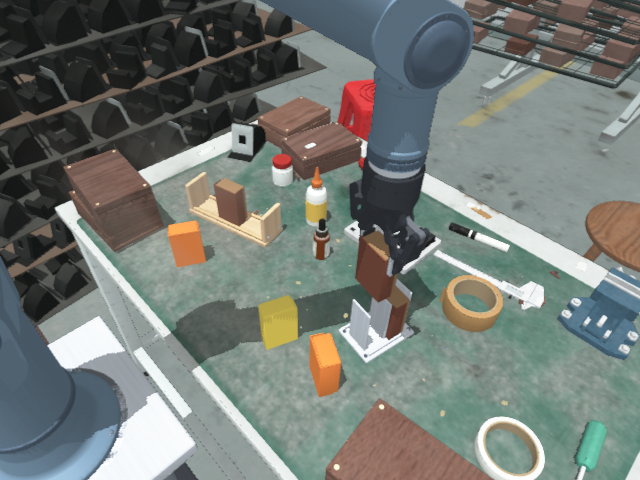

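View pics/wrist4.png

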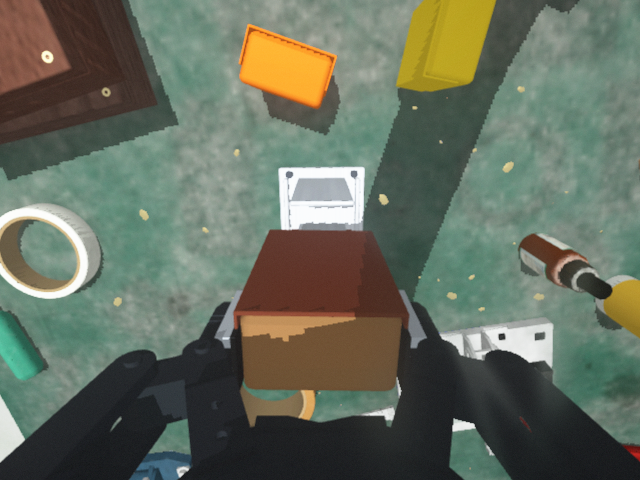

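Request:
servo_tool(
  steps=[
    [1, 3, 0, 0, 0, -6, 0.4],
    [2.4, 8.5, 0, 0, 0, -14, 0.4],
    [3.7, 14, 1, 0, 0, -24, 0.4],
    [5.1, 18.5, 4, 0, 0, -24.5, 0.4],
    [5.5, 20.5, 8, 0, 0, -24.5, 0.4],
    [5.5, 20.5, 11, 0, 0, -24.5, 0.4],
    [5.5, 20.5, 13, 0, 0, -24.5, 0.4],
    [5.5, 20.5, 13, 0, 0, -24.5, 0.4],
  ],
)

```text
t: 4.78
ee_pos: [446.2, -0.8, 67.5]
ee_rot: [[-0.968, -0.251, -0.008], [-0.251, 0.968, -0.0], [0.007, 0.002, -1.0]]
force: [-0.3, 0.2, -1.1]
opening: 55.3
```

```bash
python3 snap.py 5 wrist scene side
```

```text
4.925 [449.847  -0.809  70.543] 55.55872399392041 [-0.381  0.243  0.093] [ 0.012  0.244 -0.11   2.185  0.041  0.714  1.698]
[[-0.968 -0.25   0.   ]
 [-0.25   0.968  0.   ]
 [-0.    -0.    -1.   ]]
```

View pics/scene5.png

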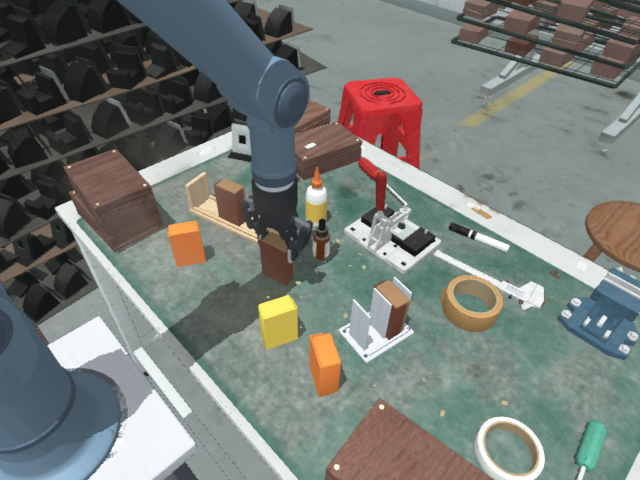

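View pics/wrist5.png

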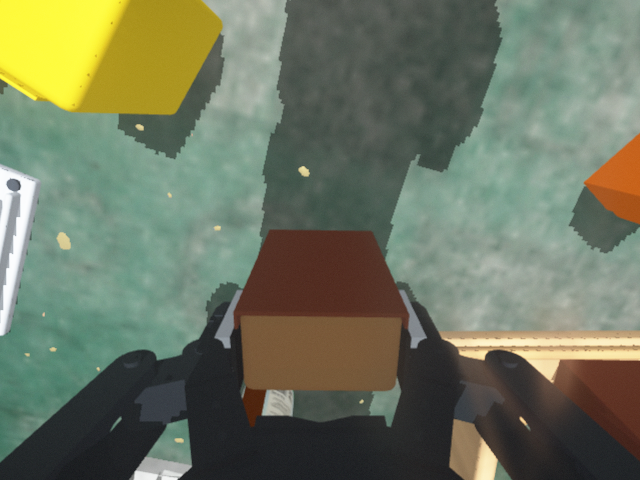

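Request:
servo_tool(
  steps=[
    [0, 0, 0.8, 0, 0, 0, 0.4],
    [0, 0, 1.4, 0, 0, 0, 0.4],
    [0, 0, 1.65, 0, 0, 0, 0.4],
    [0, 0, 1.65, 0, 0, 0, 0.4],
    [0, 0, 1.65, 0, 0, 0, 0.8],
    [0, 0, 1.65, 0, 0, 0, 1],
    [0, 0, 1.65, 0, 0, 0, 1],
    [0, 0, 1.65, 0, 0, 0, 1],
  ],
)

```text
t: 5.92
ee_pos: [449.7, -0.7, 53.8]
ee_rot: [[-0.968, -0.25, 0.0], [-0.25, 0.968, 0.0], [-0.0, -0.0, -1.0]]
force: [-1.0, 0.3, 0.2]
opening: 85.2
```

```bash
python3 snap.py 6 wrist
```

```text
5.975 [449.641  -0.696  53.81 ] 85.19476827419305 [-0.486 -0.35   0.082] [ 0.009  0.276 -0.108  2.192  0.047  0.675  1.692]
[[-0.968 -0.25   0.   ]
 [-0.25   0.968  0.   ]
 [-0.     0.    -1.   ]]
```

View pics/wrist6.png

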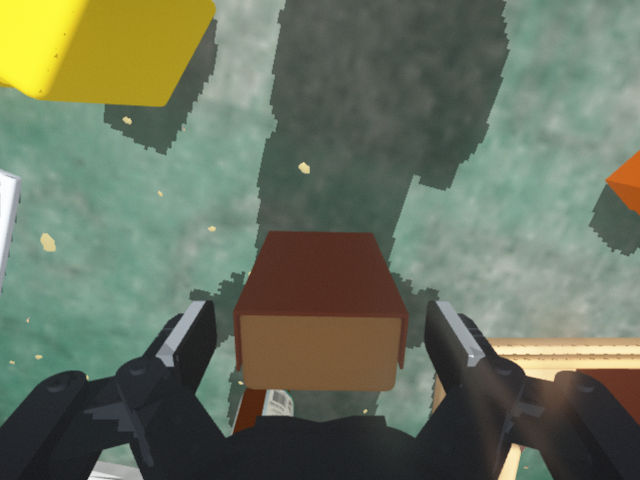

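Request:
servo_tool(
  steps=[
    [0, 0, -4, 0, 0, 0, 1],
    [0, 0, -9, 0, 0, 0, 1],
    [0, 0, -10, 0, 0, 10, 1],
    [0, 0, -10, 0, 0, 20, 1],
    [0, 0, -10, 0, 0, 30, 1],
    [0, 0, -10, 0, 0, 40, 1],
    [0, 0, -10, 0, 0, 50, 1],
    [0, 0, -10, 0, 0, 60, 1],
  ],
)

```text
t: 6.98
ee_pos: [449.4, -0.7, 153.7]
ee_rot: [[-0.697, 0.717, -0.0], [0.717, 0.697, -0.0], [0.0, -0.0, -1.0]]
force: [0.1, 0.2, 0.6]
opening: 85.5
```

Request:
servo_tool(
  steps=[
    [0, 0, 0, 0, 0, 10, 1],
    [0, 0, 0, 0, 0, 20, 1],
    [0, 0, 0, 0, 0, 30, 1],
    [0, 0, 0, 0, 0, 30, 1],
  ],
)

```text
t: 7.48
ee_pos: [449.5, -0.7, 153.7]
ee_rot: [[-0.252, 0.968, -0.0], [0.968, 0.252, -0.0], [0.0, -0.0, -1.0]]
force: [0.7, 0.6, -0.5]
opening: 85.2
```

```bash
python3 snap.py 7 wrist
```

```text
7.525 [449.467  -0.686 153.726] 85.54918222403776 [ 0.519 -0.588 -0.101] [-0.073  0.1   -0.019  2.135  0.002  0.907  0.164]
[[-0.253  0.967 -0.   ]
 [ 0.967  0.253 -0.   ]
 [-0.    -0.    -1.   ]]
```

View pics/wrist7.png

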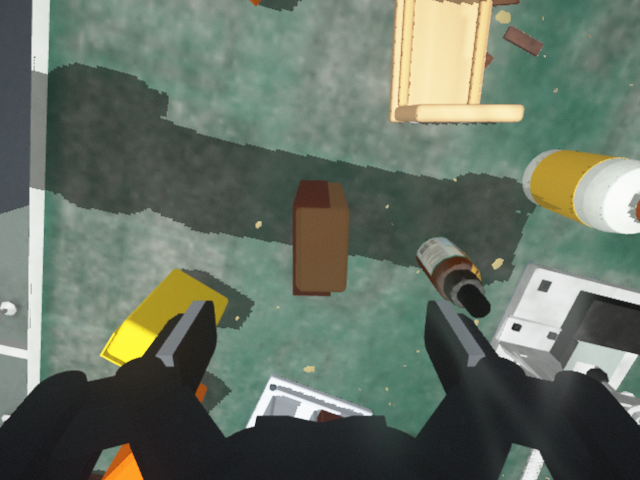

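Request:
servo_tool(
  steps=[
    [0, 0, 4, 0, 0, 0, 1],
    [0, 0, 8.5, 0, 0, 0, 1],
    [0, 0, 9.8, 0, 0, 0, 0.8],
    [0, 0, 9.8, 0, 0, 0, 0.4],
    [0, 0, 9.8, 0, 0, 0, 0.2],
    [0, 0, 9.8, 0, 0, 0, 0.15],
    [0, 0, 9.8, 0, 0, 0, 0.15],
    [0, 0, 9.8, 0, 0, 0, 0.15],
  ],
)

```text
t: 8.52
ee_pos: [451.2, -0.6, 57.2]
ee_rot: [[-0.251, 0.968, 0.003], [0.968, 0.251, 0.0], [-0.001, 0.003, -1.0]]
force: [-0.4, -0.6, 6.1]
opening: 32.1
```

Request:
servo_tool(
  steps=[
    [0, 0, -0.5, 0, 0, 0, 0.15],
    [0, 0, -4, 0, 0, 0, 0.15],
    [0, 0, -8, 0, 0, 0, 0.15],
    [0, 0, -12, 0, 0, 0, 0.15],
    [0, 0, -15, 0, 0, 0, 0.15],
    [0, 0, -15, 0, 0, 0, 0.15],
  ],
)

```text
t: 9.28
ee_pos: [451.5, -0.7, 208.2]
ee_rot: [[-0.25, 0.968, 0.006], [0.968, 0.25, 0.0], [-0.001, 0.006, -1.0]]
force: [0.0, 0.5, -1.7]
opening: 32.2
```

```bash
python3 snap.py 8 wrist
```

```text
9.325 [449.878  -0.72  206.333] 31.95736774087687 [-0.481  0.431 -1.076] [-0.073  0.029 -0.018  2.085  0.001  1.026  0.162]
[[-0.25   0.968  0.002]
 [ 0.968  0.25   0.   ]
 [-0.     0.002 -1.   ]]
```

View pics/wrist8.png

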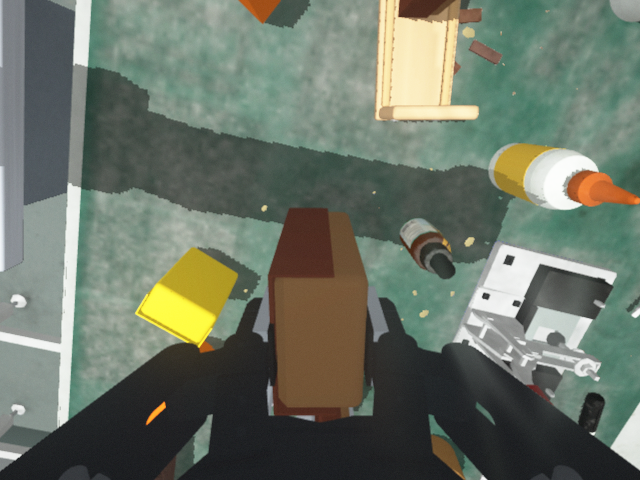

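Request:
servo_tool(
  steps=[
    [3, 1, 0, 0, 0, 0, 0.15],
    [8, 2.8, 0, 0, 0, 0, 0.15],
    [13, 4.6, 0, 0, 0, 0, 0.15],
    [18, 6.4, 0, 0, 0, 0, 0.15],
    [22, 7.8, 0, 0, 0, 0, 0.15],
    [24.3, 8.6, 0, 0, 0, 0, 0.15],
    [24.3, 8.6, 0, 0, 0, 0, 0.15],
  ],
)

```text
t: 10.2
ee_pos: [469.9, 258.0, 203.4]
ee_rot: [[-0.255, 0.967, -0.004], [0.967, 0.255, -0.001], [0.0, -0.004, -1.0]]
force: [-0.5, -0.5, -1.3]
opening: 31.8
```

```bash
python3 snap.py 9 wrist scene
```

```text
10.3 [471.    254.315 203.815] 31.92977677621986 [ 0.769 -0.219 -0.767] [-0.368  0.21  -0.228  1.889  0.055  1.053 -0.366]
[[-0.25   0.968 -0.003]
 [ 0.968  0.25  -0.003]
 [-0.002 -0.004 -1.   ]]
```

View pics/wrist9.png

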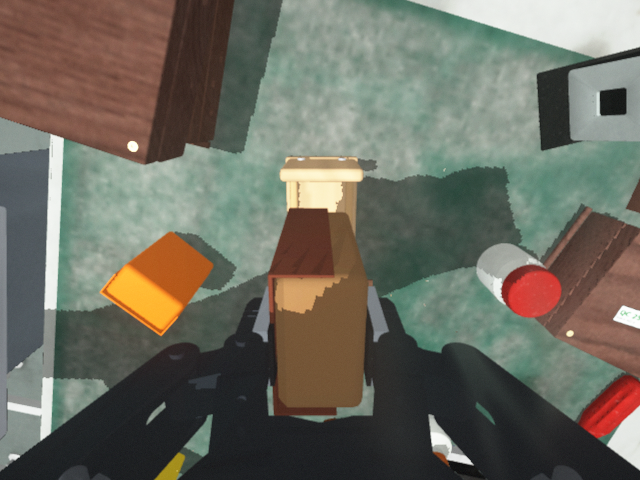

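View pics/scene9.png

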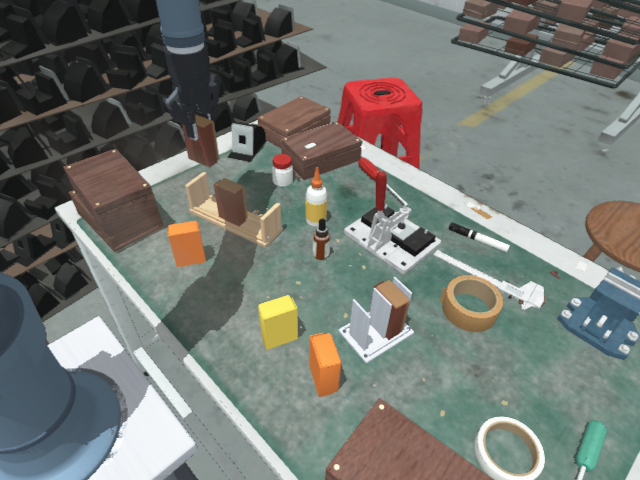

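```bash
python3 - <<'E'
import cv2
s=cv2.imread('pics/wrist9.png')
cv2.imwrite('pics/c6.png',cv2.resize(s[145:245,265:385],None,fx=6,fy=6,interpolation=cv2.INTER_CUBIC))
s=cv2.imread('pics/wrist8.png')
cv2.imwrite('pics/c7.png',cv2.resize(s[0:130,365:490],None,fx=4.6,fy=4.6,interpolation=cv2.INTER_CUBIC))
E
```

View pics/c6.png

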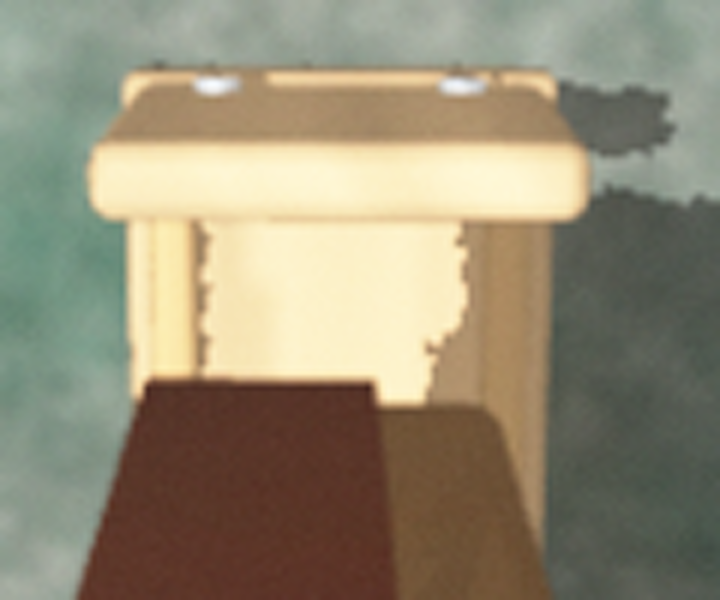

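View pics/c7.png

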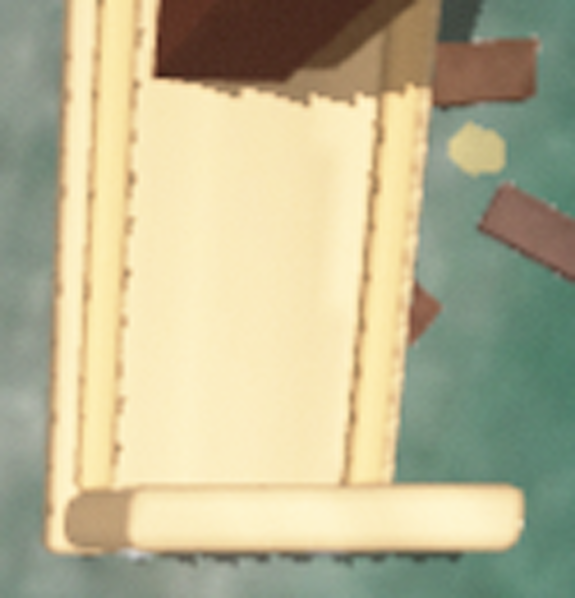

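```bash
python3 - <<'E'
from h import *
np.set_printoptions(suppress=True,precision=1)
w9=pickle.load(open('pics/wrist9.pkl','rb'));w8=pickle.load(open('pics/wrist8.pkl','rb'))
a=lambda p:np.array(p)/6+[265,145]-.4
b=lambda p:np.array(p)/4.6+[365,0]-.4
F=ray(w9,a([(90,218),(588,218),(90,142),(588,142)]),80)
N=ray(w8,b([(65,487),(525,487),(65,552),(525,552)]),80)
print(F,'\n',N)
fi=(F[0]+F[1])/2;ni=(N[0]+N[1])/2;c=(fi+ni)/2;d=fi-ni
print('inner',fi,ni,'centre',c,'len',np.linalg.norm(d[:2]),'yaw',np.degrees(np.arctan2(-d[0],d[1])))
print('widths',F[1]-F[0],N[1]-N[0])
u=d[:2]/np.linalg.norm(d[:2])
P=ray(w8,b([(155,77),(120,450),(345,485)]),12);print('A corner',P, (P[:,:2]-c[:2])@u, (P[:,:2]-c[:2])@[u[1],-u[0]])
L=ray(w9,a([(190,300),(480,300)]),19);print('lips inner',(L[:,:2]-c[:2])@[u[1],-u[0]])
L=ray(w8,b([(140,30),(118,450),(380,120),(350,450)]),19);print('lips inner',(L[:,:2]-c[:2])@[u[1],-u[0]])
print(c[:2]+62*u)
E
```

```text
[[432.3 282.6  80. ]
 [491.4 298.4  80. ]
 [430.2 291.7  80. ]
 [488.7 307.2  80. ]] 
 [[471.   93.3  80. ]
 [539.5 111.1  80. ]
 [473.8  84.2  80. ]
 [543.1 102.2  80. ]]
inner [461.9 290.5  80. ] [505.2 102.2  80. ] centre [483.5 196.3  80. ] len 193.21389911727533 yaw 12.966718210363771
widths [59.2 15.7  0. ] [68.5 17.8  0. ]
A corner [[475.8 167.8  12. ]
 [489.1 106.6  12. ]
 [532.9 111.4  12. ]] [-26.1 -88.8 -93.8] [-13.9 -14.7  29.1]
lips inner [-22.1  22.2]
lips inner [-18.6 -16.4  25.2  27. ]
[469.6 256.8]
```

```bash
python3 - <<'E'
from h import *
np.set_printoptions(suppress=True,precision=1)
w9=pickle.load(open('pics/wrist9.pkl','rb'));w8=pickle.load(open('pics/wrist8.pkl','rb'))
a=lambda p:np.array(p)/6+[265,145]-.4
b=lambda p:np.array(p)/4.6+[365,0]-.4
La=[[-31,96,80],[31,96,80],[-31,106,80],[31,106,80],[-22,80,19],[22,80,19]]
Lb=[[-31,-96,80],[31,-96,80],[-31,-106,80],[31,-106,80]]
pa=a([(90,218),(588,218),(90,142),(588,142)]);pb=b([(130,487),(525,487),(130,552),(525,552)])
p,e=fit([(w9,La[:4],pa),(w8,Lb,pb)],[487,196,.25]);print(p,np.degrees(p[2]),'\n',e)
u=np.array([-np.sin(p[2]),np.cos(p[2])]);v=np.array([u[1],-u[0]]);c=p[:2]
P=ray(w8,b([(155,77)]),12);print('A corner', (P[:,:2]-c)@u, (P[:,:2]-c)@v)
L=ray(w9,a([(190,300),(480,300)]),19);print('lips inner',(L[:,:2]-c)@v)
L=ray(w8,b([(140,30),(118,450),(380,120),(350,450)]),19);print('lips inner',(L[:,:2]-c)@v)
B=[[-17,-28.5,103],[17,-28.5,103],[-17,28.5,103],[17,28.5,103]]
c1=lambda a:np.array(a)/6+[170,160]-.4
pa,e=fit([(D['scene'],B,c1([(390,205),(443,160),(268,150),(325,110)]))],p);print('A',pa,(pa[:2]-c)@u,(pa[:2]-c)@v)
for y in(62,62.5,0,-62):print(y,c+y*u)
E
```

```text
[486.2 196.9   0.3] 14.617587198314954 
 [[-0.6  0.7]
 [ 0.4  1.1]
 [-1.  -0.2]
 [ 1.   0.2]
 [-0.1 -0.6]
 [ 1.7 -0.7]
 [-0.9  0.1]
 [-0.2 -0. ]]
A corner [-25.5] [-17.4]
lips inner [-22.8  21.6]
lips inner [-21.9 -21.7  21.5  21.7]
A [483.1 195.2   0.2] -0.8640470361191491 -3.4146047585592534
62 [470.6 256.9]
62.5 [470.5 257.4]
0 [486.2 196.9]
-62 [501.9 136.9]
```

Request:
servo_tool(
  steps=[
    [0, 0, 0, 0, 0, 0, 0.15],
    [0, 0, 0, 0, 0, 0, 0.15],
  ],
)

```text
t: 10.55
ee_pos: [472.2, 254.4, 205.6]
ee_rot: [[-0.248, 0.969, -0.0], [0.969, 0.248, -0.001], [-0.001, -0.0, -1.0]]
force: [0.1, -0.0, -1.6]
opening: 32.1
```

```bash
python3 snap.py 10
```

```text
10.55 [472.206 254.433 205.578] 32.07147831451681 [ 0.101 -0.029 -1.633] [-0.367  0.208 -0.228  1.887  0.054  1.053 -0.367]
[[-0.248  0.969 -0.   ]
 [ 0.969  0.248 -0.001]
 [-0.001 -0.    -1.   ]]
```

Request:
servo_tool(
  steps=[
    [0.4, -0.1, 0, 0, 0, 0, 0.15],
    [0.4, -0.1, 2, 0, 0, 0, 0.15],
    [0.4, -0.1, 4, 0, 0, 0, 0.15],
    [0.4, -0.1, 5, 0, 0, 0, 0.15],
    [0.4, -0.1, 6, 0, 0, 0, 0.15],
    [0.4, -0.1, 6, 0, 0, 0, 0.15],
  ],
)

```text
t: 11.3
ee_pos: [469.7, 259.5, 145.2]
ee_rot: [[-0.25, 0.968, -0.001], [0.968, 0.25, -0.001], [-0.0, -0.001, -1.0]]
force: [-1.1, 0.6, -0.7]
opening: 32.0
```

```bash
python3 snap.py 11 scene side
```

```text
11.4 [470.43  259.948 146.24 ] 31.914185059483188 [ 0.296  0.191 -1.538] [-0.381  0.28  -0.228  1.936  0.078  0.932 -0.394]
[[-0.25   0.968  0.001]
 [ 0.968  0.25   0.   ]
 [ 0.     0.001 -1.   ]]
```

```bash
python3 - <<'E'
import cv2,numpy as np
s=cv2.imread('pics/scene11.png');i=cv2.imread('pics/side11.png')
a=cv2.resize(s[130:250,170:290],None,fx=4,fy=4,interpolation=cv2.INTER_CUBIC);b=cv2.resize(i[160:280,195:275],None,fx=4,fy=4,interpolation=cv2.INTER_CUBIC)
cv2.imwrite('pics/c8.png',np.hstack([a,b]))
E
```

```text
(no output)
```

View pics/c8.png

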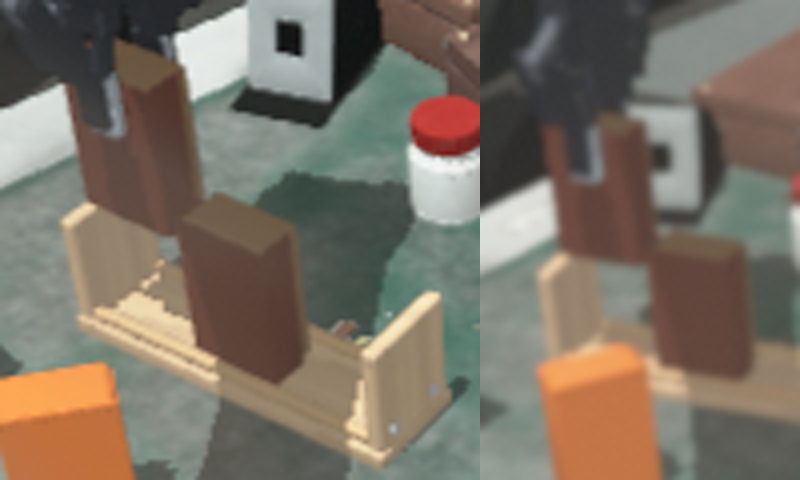

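Request:
servo_tool(
  steps=[
    [-0.15, 0, 0, 0, 0, 0, 0.15],
    [-0.15, 0, 1, 0, 0, 0, 0.15],
    [-0.15, 0, 2, 0, 0, 0, 0.15],
    [-0.15, 0, 2, 0, 0, 0, 0.15],
  ],
)

```text
t: 11.9
ee_pos: [469.2, 257.5, 124.2]
ee_rot: [[-0.25, 0.968, -0.003], [0.968, 0.25, -0.002], [-0.001, -0.003, -1.0]]
force: [-0.3, -0.5, -1.0]
opening: 32.3
```

```bash
python3 snap.py 12 scene wrist; python3 - <<'E'
import cv2,numpy as np
s=cv2.imread('pics/scene12.png');i=cv2.imread('pics/wrist12.png')
a=cv2.resize(s[130:250,170:270],None,fx=4,fy=4,interpolation=cv2.INTER_CUBIC);b=cv2.resize(i[140:260,270:370],None,fx=4,fy=4,interpolation=cv2.INTER_CUBIC)
cv2.imwrite('pics/c9.png',np.hstack([a,b]))
E
```

```text
12.0 [470.118 258.181 125.338] 32.26053450463681 [ 0.439 -0.14  -0.745] [-0.382  0.308 -0.225  1.952  0.087  0.892 -0.398]
[[-0.251  0.968 -0.001]
 [ 0.968  0.251 -0.   ]
 [-0.    -0.001 -1.   ]]
```

View pics/c9.png

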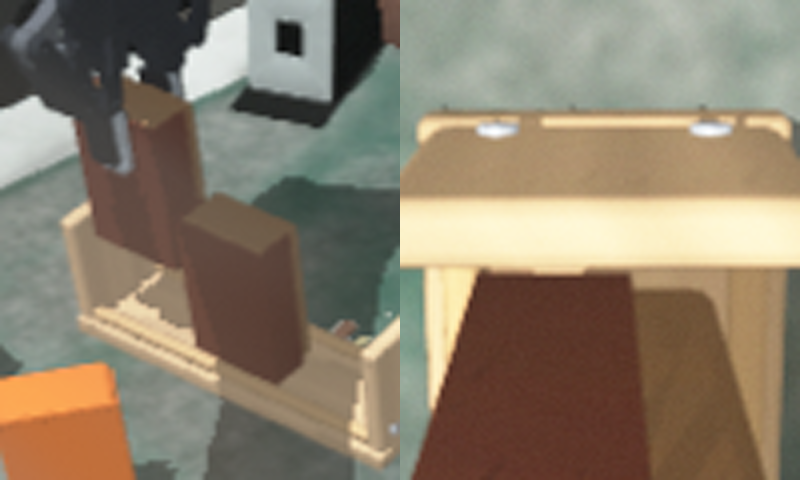

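Request:
servo_tool(
  steps=[
    [0, 0.15, 1, 0, 0, 0, 0.15],
    [0, 0.15, 2.5, 0, 0, 0, 0.15],
    [0, 0.15, 4, 0, 0, 0, 0.15],
    [0, 0.15, 5, 0, 0, 0, 0.15],
    [0, 0.15, 5.4, 0, 0, 0, 0.15],
    [0, 0.15, 5.5, 0, 0, 0, 0.15],
    [0, 0.15, 5.5, 0, 0, 0, 0.15],
  ],
)

```text
t: 12.88
ee_pos: [472.2, 258.8, 71.1]
ee_rot: [[-0.25, 0.968, 0.001], [0.968, 0.25, 0.0], [0.0, 0.001, -1.0]]
force: [-0.1, -1.0, -1.3]
opening: 32.1
```

```bash
python3 snap.py 13 scene wrist; python3 - <<'E'
import cv2,numpy as np
s=cv2.imread('pics/scene13.png');i=cv2.imread('pics/wrist13.png')
a=cv2.resize(s[130:250,170:270],None,fx=4,fy=4,interpolation=cv2.INTER_CUBIC);b=cv2.resize(i[140:260,270:370],None,fx=4,fy=4,interpolation=cv2.INTER_CUBIC)
cv2.imwrite('pics/c10.png',np.hstack([a,b]))
E
```

```text
12.975 [472.338 258.877  71.338] 32.46874904610295 [ 0.632 -0.834 -0.83 ] [-0.394  0.39  -0.214  1.978  0.115  0.784 -0.42 ]
[[-0.25   0.968  0.001]
 [ 0.968  0.25   0.001]
 [ 0.     0.001 -1.   ]]
```

View pics/c10.png

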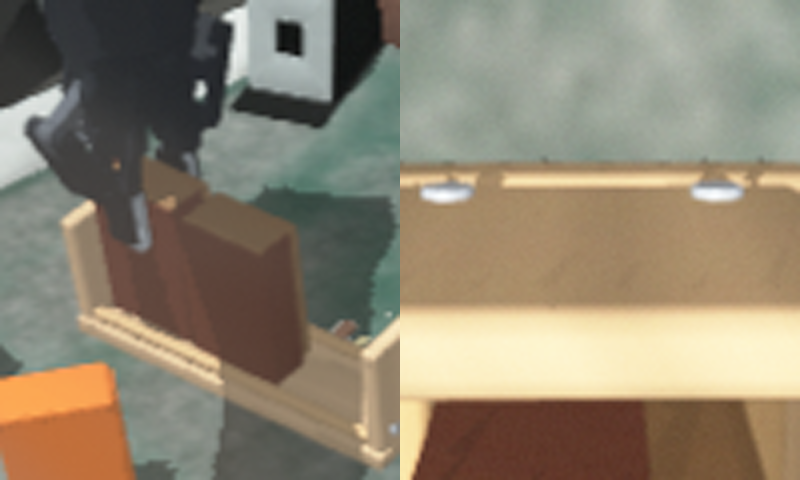

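Request:
servo_tool(
  steps=[
    [0, 0, 0.15, 0, 0, 0, 0.15],
    [0, 0, 0.15, 0, 0, 0, 0.15],
    [0, 0, 0.15, 0, 0, 0, 0.5],
    [0, 0, 0.15, 0, 0, 0, 0.9],
    [0, 0, 0.15, 0, 0, 0, 1],
    [0, 0, -3, 0, 0, 0, 1],
    [0, 0, -8, 0, 0, 0, 1],
    [0, 0, -13, 0, 0, 0, 1],
  ],
)

```text
t: 13.98
ee_pos: [471.5, 258.4, 201.9]
ee_rot: [[-0.251, 0.968, -0.001], [0.968, 0.251, -0.0], [-0.0, -0.001, -1.0]]
force: [0.6, 0.4, 0.5]
opening: 85.0
```

Request:
servo_tool(
  steps=[
    [-4, 0, 0, 0, 0, 0, 1],
    [-8, 0, -1, 0, 0, 0, 1],
    [-8, 0, -1, 0, 0, 0, 1],
  ],
)

```text
t: 14.35
ee_pos: [493.8, 176.8, 211.7]
ee_rot: [[-0.243, 0.97, 0.002], [0.97, 0.243, -0.001], [-0.002, 0.002, -1.0]]
force: [0.7, 0.3, -0.4]
opening: 85.2
```

```bash
python3 snap.py 14 scene wrist; python3 - <<'E'
import cv2,numpy as np
s=cv2.imread('pics/scene14.png')
cv2.imwrite('pics/c11.png',cv2.resize(s[160:260,170:300],None,fx=6,fy=6,interpolation=cv2.INTER_CUBIC))
E
```

```text
14.45 [491.891 181.126 210.864] 85.46254394951927 [-0.726  0.761  0.195] [-0.265  0.176 -0.183  1.912  0.036  1.056 -0.211]
[[-0.249  0.968  0.   ]
 [ 0.968  0.249  0.001]
 [ 0.001  0.    -1.   ]]
```

View pics/c11.png

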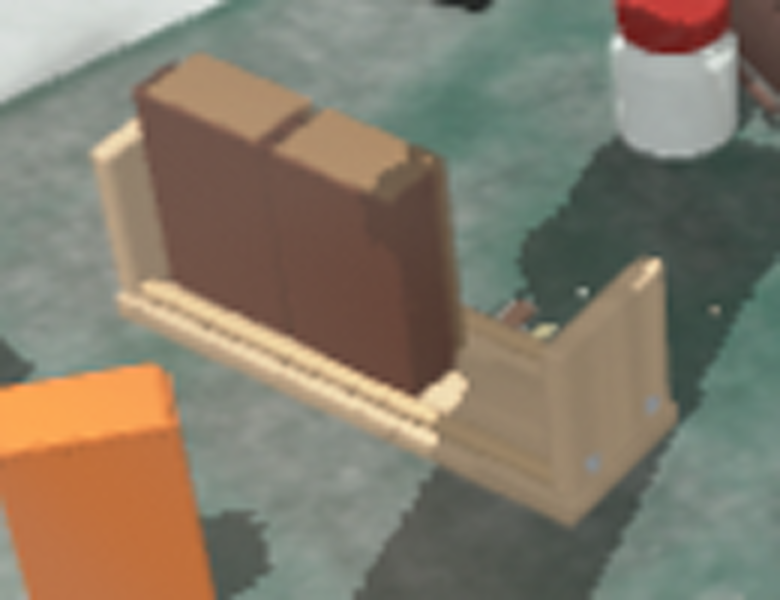

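View pics/wrist14.png

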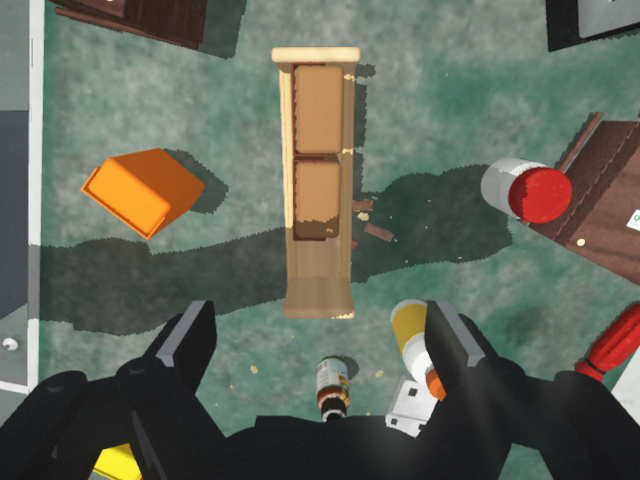

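```bash
python3 - <<'E'
import cv2
s=cv2.imread('pics/wrist14.png')
cv2.imwrite('pics/c12.png',cv2.resize(s[40:190,262:372],None,fx=4,fy=4,interpolation=cv2.INTER_CUBIC))
cv2.imwrite('pics/c13.png',cv2.resize(s[180:330,262:372],None,fx=4,fy=4,interpolation=cv2.INTER_CUBIC))
E
```

```text
(no output)
```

View pics/c12.png

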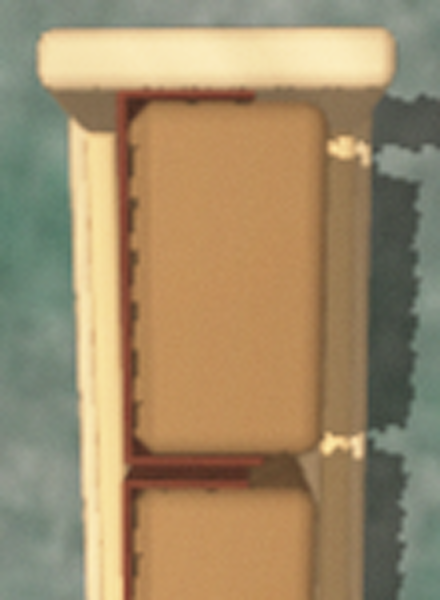

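View pics/c13.png

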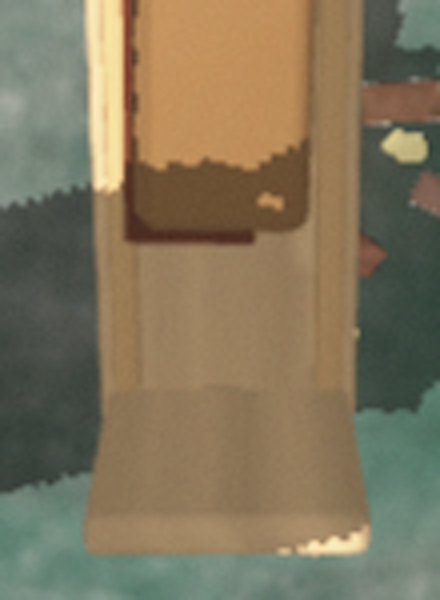

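```bash
python3 - <<'E'
from h import *
np.set_printoptions(suppress=True,precision=1)
w=pickle.load(open('pics/wrist14.pkl','rb'))
a=lambda p:np.array(p)/4+[262,40]-.4
b=lambda p:np.array(p)/4+[262,180]-.4
L=[[-31,96,80],[31,96,80],[-31,106,80],[31,106,80],[-31,-96,80],[31,-96,80],[-31,-106,80],[31,-106,80]]
px=np.r_[a([(38,88),(396,88),(40,29),(392,29)]),b([(87,515),(368,515),(84,553),(370,553)])]
p,e=fit([(w,L,px)],[487,196,.25]);print(p,np.degrees(p[2]),'\n',e)
def rk(P):
    u=np.array([-np.sin(p[2]),np.cos(p[2])]);return np.c_[(P[:,:2]-p[:2])@[u[1],-u[0]],(P[:,:2]-p[:2])@u]
print('B top',rk(ray(w,a([(120,94),(328,100),(124,466),(322,455)]),103)))
print('A top',rk(ray(w,np.r_[a([(128,478),(318,488)]),b([(126,242),(306,232)])],103)))
u=np.array([-np.sin(p[2]),np.cos(p[2])])
for y in(-61,-62,-63,-64):print(y,p[:2]+y*u)
E
```

```text
[486.4 197.    0.3] 14.711325347804248 
 [[-0.2  0.5]
 [ 0.3 -0.2]
 [-1.4 -0.9]
 [ 1.7 -1.6]
 [-1.5  0.7]
 [ 1.   0.2]
 [-0.3  1.5]
 [ 0.2  1. ]]
B top [[-15.1  92.4]
 [ 17.7  91.3]
 [-16.3  34.6]
 [ 17.4  36.2]]
A top [[-15.6  32.5]
 [ 16.8  30.6]
 [-17.7 -26. ]
 [ 15.2 -24.3]]
-61 [501.9 138. ]
-62 [502.1 137.1]
-63 [502.4 136.1]
-64 [502.6 135.1]
```

Request:
servo_tool(
  steps=[
    [-3, -0.6, 0, 0, 0, -5, 1],
    [-8.5, -1.7, 0, 0, 0, -14, 1],
    [-14, -2.8, 0, 0, 0, -23, 1],
    [-19.5, -4, 0, 0, 0, -32, 1],
    [-25, -5.1, 0, 0, 0, -41, 1],
    [-30.5, -6.2, 0, 0, 0, -50, 1],
    [-36, -7.4, 0, 0, 0, -59, 1],
    [-39.2, -8, 0, 0, 0, -66, 1],
  ],
)

```text
t: 15.45
ee_pos: [512.6, -220.2, 210.3]
ee_rot: [[-0.987, 0.162, -0.0], [0.162, 0.987, -0.0], [0.0, -0.0, -1.0]]
force: [-0.6, 0.9, -0.6]
opening: 85.4
```

Request:
servo_tool(
  steps=[
    [0, 0, 2, 0, 0, 0, 1],
    [0, 0, 4, 0, 0, 0, 1],
    [0, 0, 4, 0, 0, 0, 1],
  ],
)

```text
t: 15.82
ee_pos: [511.6, -215.8, 168.4]
ee_rot: [[-0.987, 0.162, -0.005], [0.162, 0.987, 0.003], [0.005, 0.002, -1.0]]
force: [-0.4, 0.5, -0.8]
opening: 85.4
```

```bash
python3 snap.py 15 wrist; python3 -c "
import cv2
s=cv2.imread('pics/wrist15.png')
cv2.imwrite('pics/c14.png',cv2.resize(s[190:400,220:420],None,fx=2.8,fy=2.8,interpolation=cv2.INTER_CUBIC))"
```

```text
15.875 [ 512.582 -216.407  169.766] 85.34305813142733 [ 0.549 -0.141  0.792] [ 0.302  0.275  0.027  1.882 -0.01   0.987  1.741]
[[-0.987  0.162 -0.002]
 [ 0.162  0.987  0.002]
 [ 0.002  0.001 -1.   ]]
```

View pics/wrist15.png

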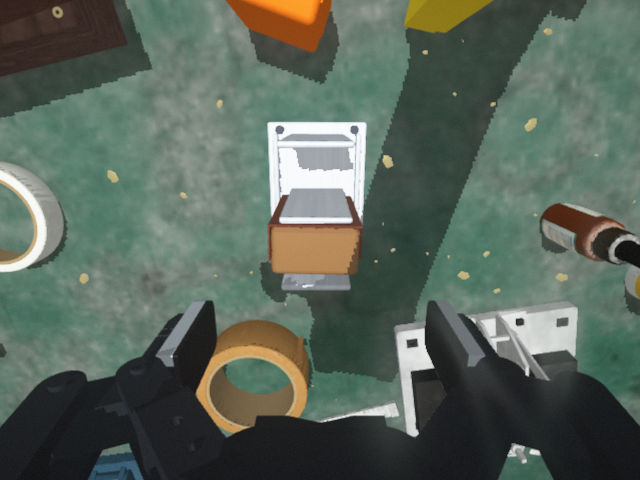

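View pics/c14.png

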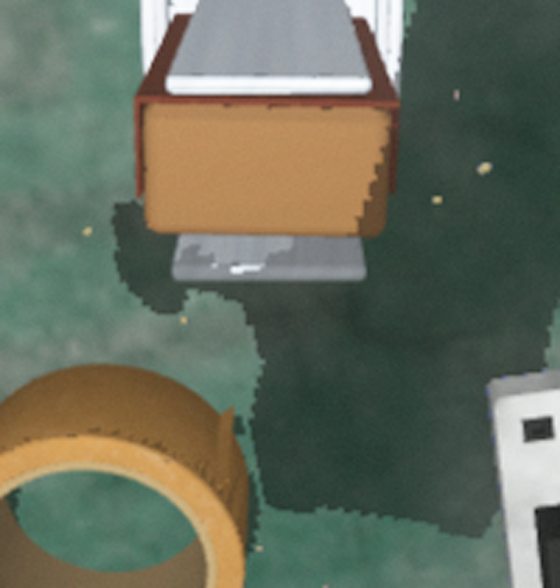

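```bash
python3 - <<'E'
from h import *
np.set_printoptions(suppress=True,precision=1)
w=pickle.load(open('pics/wrist15.pkl','rb'))
c=lambda a:np.array(a)/2.8+[220,190]-.4
P=ray(w,c([(138,100),(398,100),(146,234),(386,236)]),99);print(P,P.mean(0))
print(ray(w,(397,327),15),ray(w,(248,322),45))
E
```

```text
[[ 491.6 -243.5   99. ]
 [ 500.8 -187.4   99. ]
 [ 523.1 -248.1   99. ]
 [ 532.4 -194.2   99. ]] [ 512.  -218.3   99. ]
[[ 630.7 -161.4   15. ]] [[ 585.8 -288.1   45. ]]
```

Request:
servo_tool(
  steps=[
    [0, -0.2, 3, 0, 0, 0.4, 1],
    [0, -0.2, 6, 0, 0, 0.4, 1],
    [0, -0.2, 9, 0, 0, 0.4, 1],
    [0, -0.2, 11, 0, 0, 0.4, 1],
    [0, -0.2, 11, 0, 0, 0.4, 0.8],
    [0, -0.2, 11, 0, 0, 0.4, 0.4],
    [0, -0.2, 11, 0, 0, 0.4, 0.4],
    [0, -0.2, 11, 0, 0, 0.4, 0.4],
  ],
)

```text
t: 16.88
ee_pos: [513.4, -220.6, 62.1]
ee_rot: [[-0.985, 0.172, 0.002], [0.172, 0.985, -0.001], [-0.003, -0.0, -1.0]]
force: [0.5, 0.0, 3.2]
opening: 55.5
```

Request:
servo_tool(
  steps=[
    [0, 0, 0, 0, 0, 0, 0.4],
    [0, 0, 0, 0, 0, 0, 0.4],
  ],
)

```text
t: 17.12
ee_pos: [513.5, -220.6, 62.1]
ee_rot: [[-0.985, 0.172, 0.002], [0.172, 0.985, -0.001], [-0.002, -0.0, -1.0]]
force: [-0.1, 0.4, 5.7]
opening: 55.5
```

Request:
servo_tool(
  steps=[
    [0, 0, -1, 0, 0, 0, 0.4],
    [0, 0, -3, 0, 0, 0, 0.4],
    [0, 0, -6, 0, 0, 0, 0.4],
    [0, 0, -9, 0, 0, 0, 0.4],
    [0, 0, -12, 0, 0, 0, 0.4],
    [0, 0, -14, 0, 0, 0, 0.4],
    [0, 0, -14, 0, 0, 0, 0.4],
  ],
)

```text
t: 18.0
ee_pos: [513.2, -220.9, 202.6]
ee_rot: [[-0.985, 0.172, 0.004], [0.172, 0.985, -0.001], [-0.004, -0.001, -1.0]]
force: [0.2, -0.1, -1.3]
opening: 55.2
```

```bash
python3 snap.py 16 wrist scene
```

```text
18.1 [ 511.463 -220.159  199.968] 55.54111310153318 [-0.471  0.211 -1.446] [ 0.303  0.241  0.033  1.856 -0.009  1.046  1.738]
[[-0.985  0.172 -0.001]
 [ 0.172  0.985  0.   ]
 [ 0.001  0.    -1.   ]]
```

View pics/scene16.png

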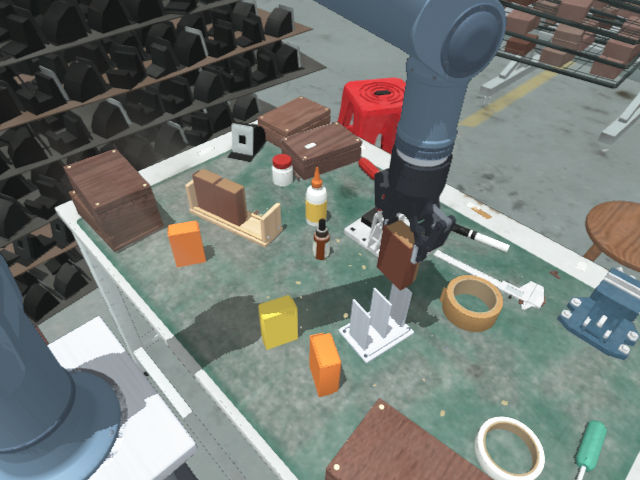

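View pics/wrist16.png

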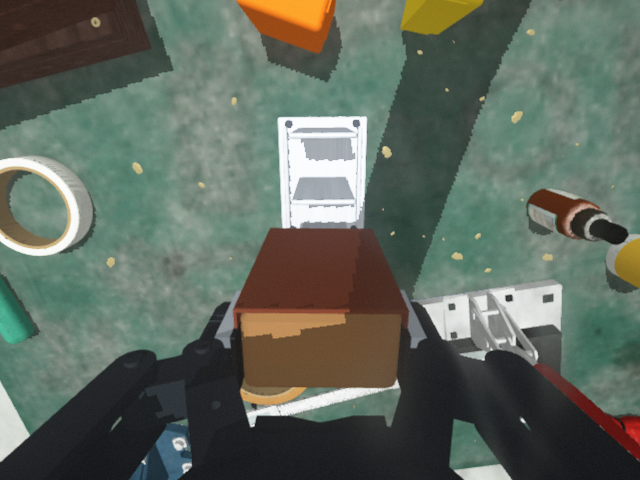

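Request:
servo_tool(
  steps=[
    [2.5, 2, 0, 0, 0, -4, 0.4],
    [5.5, 6.5, 0, 0, 0, -12, 0.4],
    [8, 11.5, 0, 0, 0, -20, 0.4],
    [9.9, 16.5, 2, 0, 0, -24.6, 0.4],
    [9.9, 20.6, 5.5, 0, 0, -24.6, 0.4],
    [9.9, 20.6, 9.5, 0, 0, -24.6, 0.4],
    [9.9, 20.6, 12.5, 0, 0, -24.6, 0.4],
    [9.9, 20.6, 12.5, 0, 0, -24.6, 0.4],
  ],
)

```text
t: 19.1
ee_pos: [445.9, -0.5, 72.4]
ee_rot: [[-0.967, -0.254, -0.01], [-0.254, 0.967, -0.0], [0.009, 0.002, -1.0]]
force: [-1.0, -0.0, -0.4]
opening: 55.3
```

Request:
servo_tool(
  steps=[
    [0, 0, 0.8, 0, 0, 0, 0.4],
    [0, 0, 1.4, 0, 0, 0, 0.4],
    [0, 0, 1.4, 0, 0, 0, 0.4],
  ],
)

```text
t: 19.48
ee_pos: [450.4, -0.6, 62.0]
ee_rot: [[-0.967, -0.253, 0.0], [-0.253, 0.967, -0.0], [-0.0, -0.0, -1.0]]
force: [-0.1, 0.6, 0.1]
opening: 55.4
```

```bash
python3 snap.py 17 scene side
```

```text
19.575 [450.636  -0.46   62.295] 55.41677684278403 [ 0.815  0.505 -1.058] [ 0.076  0.264 -0.181  2.184  0.074  0.697  1.672]
[[-0.967 -0.254  0.001]
 [-0.254  0.967  0.   ]
 [-0.001 -0.    -1.   ]]
```

View pics/scene17.png

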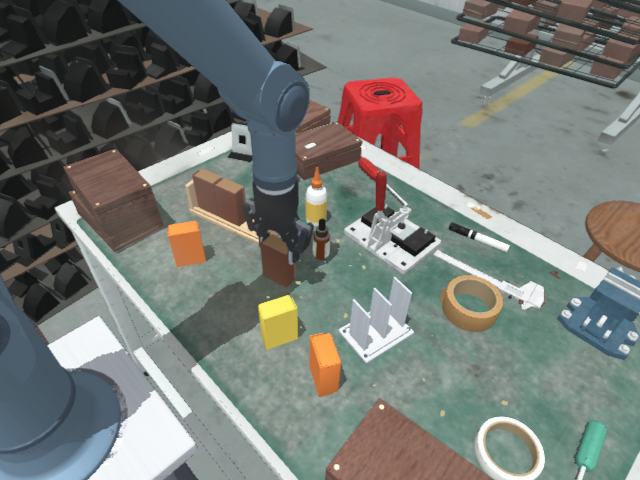

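Bottom is about 8 mm up; set down, release, turn and regrip as before.

Request:
servo_tool(
  steps=[
    [0, 0, 0.5, 0, 0, 0, 0.4],
    [0, 0, 0.8, 0, 0, 0, 0.4],
    [0, 0, 0.8, 0, 0, 0, 0.4],
    [0, 0, 0.8, 0, 0, 0, 0.4],
    [0, 0, 0.8, 0, 0, 0, 0.8],
    [0, 0, 0.8, 0, 0, 0, 1],
    [0, 0, 0.8, 0, 0, 0, 1],
    [0, 0, 0.8, 0, 0, 0, 1],
  ],
)

```text
t: 20.58
ee_pos: [450.1, -0.4, 53.7]
ee_rot: [[-0.967, -0.254, -0.0], [-0.254, 0.967, 0.0], [0.0, 0.0, -1.0]]
force: [-0.6, -0.1, -0.6]
opening: 85.5
```

Request:
servo_tool(
  steps=[
    [0, 0, -4, 0, 0, 0, 1],
    [0, 0, -9, 0, 0, 0, 1],
    [0, 0, -10, 0, 0, 10, 1],
    [0, 0, -10, 0, 0, 20, 1],
    [0, 0, -10, 0, 0, 30, 1],
    [0, 0, -10, 0, 0, 40, 1],
    [0, 0, -10, 0, 0, 50, 1],
    [0, 0, -10, 0, 0, 60, 1],
  ],
)

```text
t: 21.58
ee_pos: [450.0, -0.4, 153.7]
ee_rot: [[-0.699, 0.715, -0.0], [0.715, 0.699, 0.0], [0.0, -0.0, -1.0]]
force: [0.4, 0.9, 0.0]
opening: 85.2
```

Request:
servo_tool(
  steps=[
    [0, 0, 0, 0, 0, 10, 1],
    [0, 0, 0, 0, 0, 20, 1],
    [0, 0, 0, 0, 0, 30, 1],
    [0, 0, 0, 0, 0, 30, 1],
  ],
)

```text
t: 22.08
ee_pos: [450.0, -0.4, 153.7]
ee_rot: [[-0.256, 0.967, -0.0], [0.967, 0.256, -0.0], [0.0, -0.0, -1.0]]
force: [0.0, 0.6, 0.1]
opening: 85.0
```

```bash
python3 snap.py 18 wrist
```

```text
22.125 [450.05   -0.365 153.706] 85.15988305802718 [-0.192 -0.119  0.409] [-0.003  0.104 -0.092  2.13   0.012  0.908  0.158]
[[-0.257  0.966 -0.   ]
 [ 0.966  0.257  0.   ]
 [ 0.    -0.    -1.   ]]
```

View pics/wrist18.png

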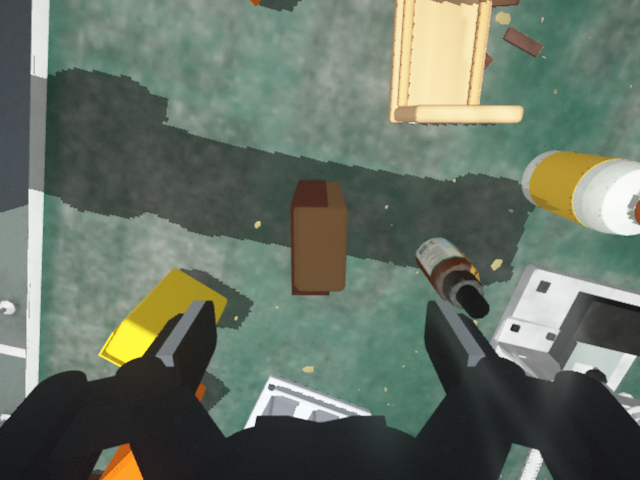

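Request:
servo_tool(
  steps=[
    [0, 0, 4, 0, 0, 0, 1],
    [0, 0, 8.5, 0, 0, 0, 1],
    [0, 0, 9.8, 0, 0, 0, 0.8],
    [0, 0, 9.8, 0, 0, 0, 0.4],
    [0, 0, 9.8, 0, 0, 0, 0.2],
    [0, 0, 9.8, 0, 0, 0, 0.15],
    [0, 0, 9.8, 0, 0, 0, 0.15],
    [0, 0, 9.8, 0, 0, 0, 0.15],
  ],
)

```text
t: 23.12
ee_pos: [451.7, -0.3, 57.2]
ee_rot: [[-0.254, 0.967, 0.003], [0.967, 0.254, 0.0], [-0.001, 0.003, -1.0]]
force: [-1.2, -0.2, 7.3]
opening: 32.1
```

Request:
servo_tool(
  steps=[
    [0, 0, -0.5, 0, 0, 0, 0.15],
    [0, 0, -4, 0, 0, 0, 0.15],
    [0, 0, -8, 0, 0, 0, 0.15],
    [0, 0, -12, 0, 0, 0, 0.15],
    [0, 0, -15, 0, 0, 0, 0.15],
    [0, 0, -15, 0, 0, 0, 0.15],
  ],
)

```text
t: 23.88
ee_pos: [452.0, -0.3, 208.3]
ee_rot: [[-0.254, 0.967, 0.006], [0.967, 0.254, 0.0], [-0.001, 0.006, -1.0]]
force: [0.3, 0.2, -0.4]
opening: 31.7
```

```bash
python3 snap.py 19
```

```text
23.875 [452.004  -0.296 208.253] 31.738540981373706 [ 0.253  0.204 -0.365] [ 0.001  0.031 -0.094  2.078  0.004  1.027  0.162]
[[-0.254  0.967  0.006]
 [ 0.967  0.254  0.   ]
 [-0.001  0.006 -1.   ]]
```

Request:
servo_tool(
  steps=[
    [2.5, 1.8, 0, 0, 0, 0, 0.15],
    [6, 4.2, 0, 0, 0, 0, 0.15],
    [9.5, 6.7, 0, 0, 0, 0, 0.15],
    [12, 8.5, 0, 0, 0, 0, 0.15],
    [12, 8.5, 0, 0, 0, 0, 0.15],
    [12, 8.5, 0.5, 0, 0, 0, 0.15],
    [12, 8.5, 0.5, 0, 0, 0, 0.15],
  ],
)

```text
t: 24.75
ee_pos: [500.7, 135.2, 199.2]
ee_rot: [[-0.252, 0.968, -0.003], [0.968, 0.252, -0.002], [-0.001, -0.003, -1.0]]
force: [1.0, 1.0, -0.9]
opening: 32.1
```

```bash
python3 snap.py 20 wrist scene; python3 snap.py 20b
```

```text
24.85 [501.479 135.745 200.238] 32.26944040016418 [ 0.748 -0.265 -1.239] [-0.159  0.181 -0.203  1.931  0.043  1.035 -0.126]
[[-0.252  0.968 -0.001]
 [ 0.968  0.252 -0.001]
 [-0.    -0.001 -1.   ]]
24.85 [501.479 135.745 200.238] 32.26944040016418 [ 0.748 -0.265 -1.239] [-0.159  0.181 -0.203  1.931  0.043  1.035 -0.126]
[[-0.252  0.968 -0.001]
 [ 0.968  0.252 -0.001]
 [-0.    -0.001 -1.   ]]
```

View pics/wrist20.png

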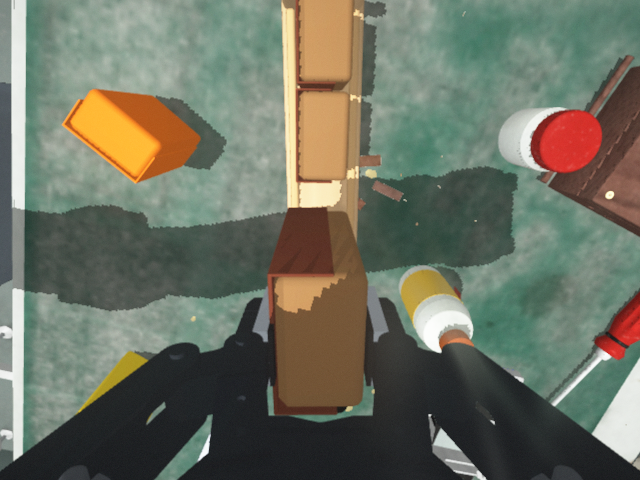

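View pics/scene20.png

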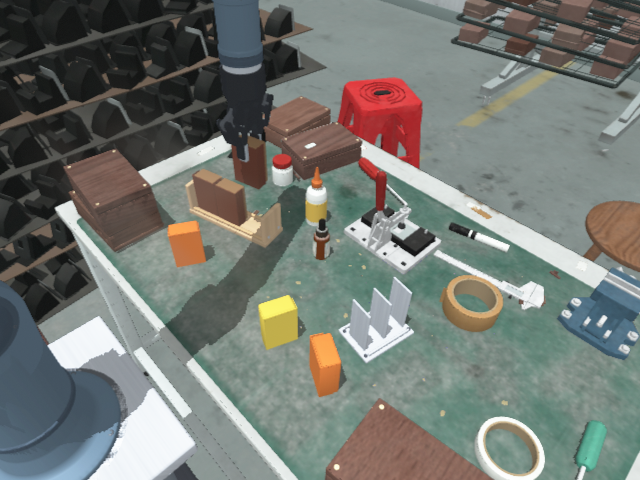

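Request:
servo_tool(
  steps=[
    [0.15, 0.2, 0, 0, 0, 0, 0.15],
    [0.15, 0.2, 2, 0, 0, 0, 0.15],
    [0.15, 0.2, 4, 0, 0, 0, 0.15],
    [0.15, 0.2, 5, 0, 0, 0, 0.15],
    [0.15, 0.2, 5.5, 0, 0, 0, 0.15],
    [0.15, 0.2, 5.5, 0, 0, 0, 0.15],
  ],
)

```text
t: 25.6
ee_pos: [503.7, 139.2, 146.0]
ee_rot: [[-0.254, 0.967, 0.0], [0.967, 0.254, 0.0], [0.0, 0.0, -1.0]]
force: [0.1, 0.8, -0.3]
opening: 32.5
```

```bash
python3 snap.py 21 scene wrist; python3 - <<'E'
import cv2,numpy as np
s=cv2.imread('pics/scene21.png');i=cv2.imread('pics/wrist21.png')
a=cv2.resize(s[140:260,180:290],None,fx=4,fy=4,interpolation=cv2.INTER_CUBIC);b=cv2.resize(i[120:240,270:370],None,fx=4,fy=4,interpolation=cv2.INTER_CUBIC)
cv2.imwrite('pics/c15.png',np.hstack([a,b])[:,:800])
E
```

```text
25.7 [504.102 139.425 146.486] 32.00539812401673 [-0.26   0.112 -0.519] [-0.168  0.252 -0.203  1.971  0.063  0.923 -0.146]
[[-0.254  0.967  0.001]
 [ 0.967  0.254  0.   ]
 [ 0.     0.001 -1.   ]]
```

View pics/c15.png

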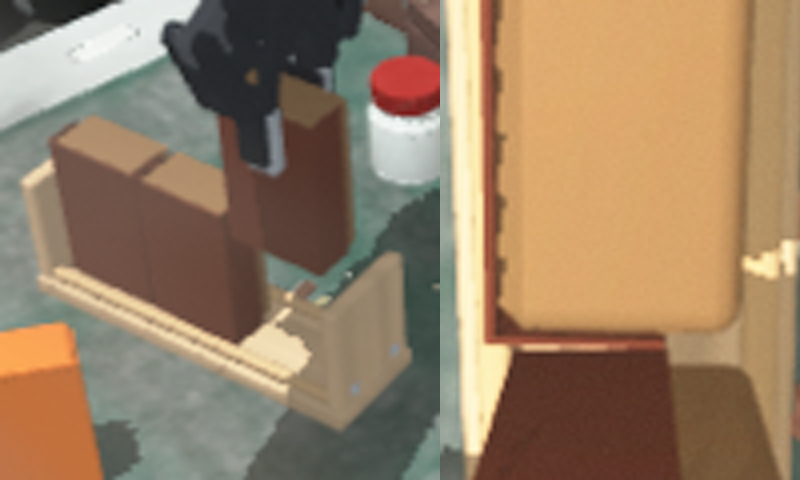

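Request:
servo_tool(
  steps=[
    [-0.05, -0.1, 1, 0, 0, 0, 0.15],
    [-0.05, -0.1, 2, 0, 0, 0, 0.15],
    [-0.05, -0.1, 3, 0, 0, 0, 0.15],
    [-0.05, -0.1, 4.2, 0, 0, 0, 0.15],
    [-0.05, -0.1, 5.4, 0, 0, 0, 0.15],
    [-0.05, -0.1, 6.6, 0, 0, 0, 0.15],
    [-0.05, -0.1, 7.5, 0, 0, 0, 0.15],
    [-0.05, -0.1, 7.5, 0, 0, 0, 0.15],
  ],
)

```text
t: 26.7
ee_pos: [502.4, 138.5, 70.1]
ee_rot: [[-0.254, 0.967, -0.001], [0.967, 0.254, -0.0], [0.0, -0.001, -1.0]]
force: [-0.4, -0.0, -0.3]
opening: 32.0
```

```bash
python3 snap.py 22 scene wrist; python3 - <<'E'
import cv2,numpy as np
s=cv2.imread('pics/scene22.png');i=cv2.imread('pics/wrist22.png')
a=cv2.resize(s[140:260,180:290],None,fx=4,fy=4,interpolation=cv2.INTER_CUBIC);b=cv2.resize(i[120:240,270:360],None,fx=4,fy=4,interpolation=cv2.INTER_CUBIC)
cv2.imwrite('pics/c16.png',np.hstack([a,b])[:,:800])
E
```

```text
26.8 [502.816 138.566  70.807] 32.209229042535426 [-0.008  0.869 -0.896] [-0.181  0.363 -0.191  2.018  0.097  0.768 -0.173]
[[-0.254  0.967  0.   ]
 [ 0.967  0.254  0.   ]
 [ 0.     0.    -1.   ]]
```

View pics/c16.png

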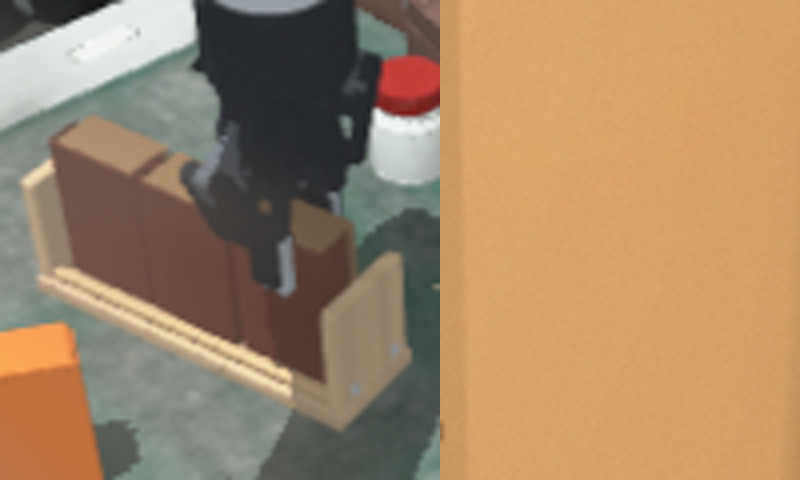

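Seated between A and the cheek, about 1.5 mm above the floor. Lower, release and retreat.

Request:
servo_tool(
  steps=[
    [0, 0, 0.12, 0, 0, 0, 0.15],
    [0, 0, 0.12, 0, 0, 0, 0.15],
    [0, 0, 0.12, 0, 0, 0, 0.5],
    [0, 0, 0.12, 0, 0, 0, 0.9],
    [0, 0, 0.12, 0, 0, 0, 1],
    [0, 0, -3, 0, 0, 0, 1],
    [0, 0, -8, 0, 0, 0, 1],
    [0, 0, -13, 0, 0, 0, 1],
  ],
)

```text
t: 27.8
ee_pos: [502.2, 138.4, 201.9]
ee_rot: [[-0.254, 0.967, -0.001], [0.967, 0.254, -0.0], [0.0, -0.001, -1.0]]
force: [1.0, 0.3, -0.1]
opening: 85.4
```

Request:
servo_tool(
  steps=[
    [-2, -2, -1, 0, 0, 0, 1],
    [-5, -4, -3, 0, 0, 0, 1],
    [-6, -4, -4, 0, 0, 0, 1],
    [-6, -4, -4, 0, 0, 0, 1],
    [-6, -4, -4, 0, 0, 0, 1],
  ],
)

```text
t: 28.42
ee_pos: [479.0, 71.6, 240.2]
ee_rot: [[-0.255, 0.967, -0.001], [0.967, 0.255, 0.001], [0.001, -0.001, -1.0]]
force: [0.0, 0.5, -0.2]
opening: 85.0
```

```bash
python3 snap.py 23 scene side wrist; python3 - <<'E'
import cv2,numpy as np
s=cv2.imread('pics/scene23.png');i=cv2.imread('pics/side23.png')
a=cv2.resize(s[155:255,175:290],None,fx=6,fy=6,interpolation=cv2.INTER_CUBIC);b=cv2.resize(i[200:280,200:305],None,fx=7,fy=7,interpolation=cv2.INTER_CUBIC)
cv2.imwrite('pics/c17.png',a);cv2.imwrite('pics/c18.png',b)
E
```

```text
28.575 [478.739  71.478 239.863] 85.42481167392454 [ 0.037 -0.349 -1.147] [-0.074  0.069 -0.165  1.968  0.012  1.108  0.015]
[[-0.256  0.967 -0.002]
 [ 0.967  0.256  0.   ]
 [ 0.001 -0.002 -1.   ]]
```

View pics/c17.png

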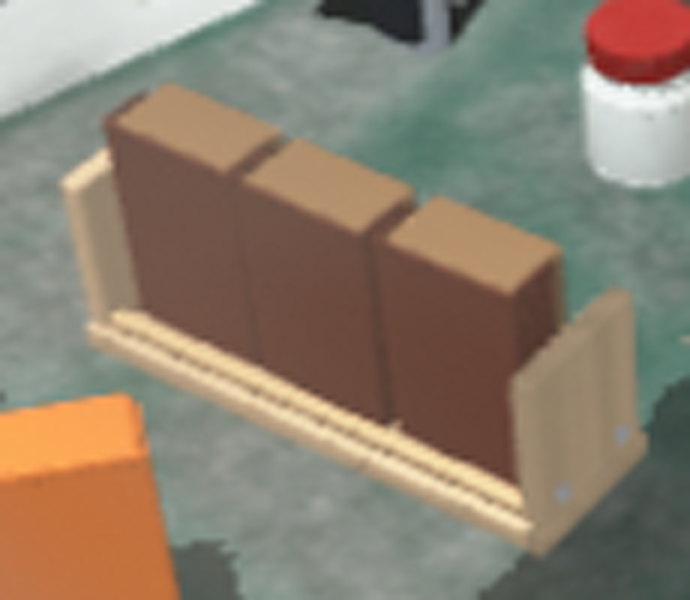

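View pics/c18.png

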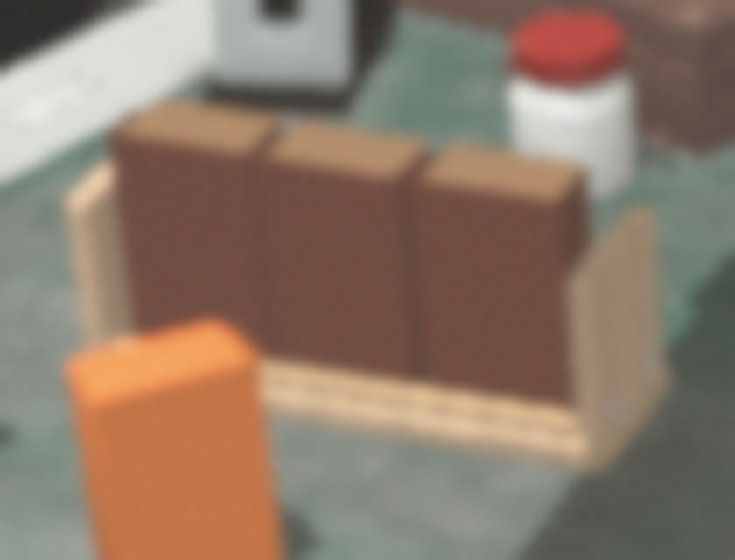

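View pics/wrist23.png

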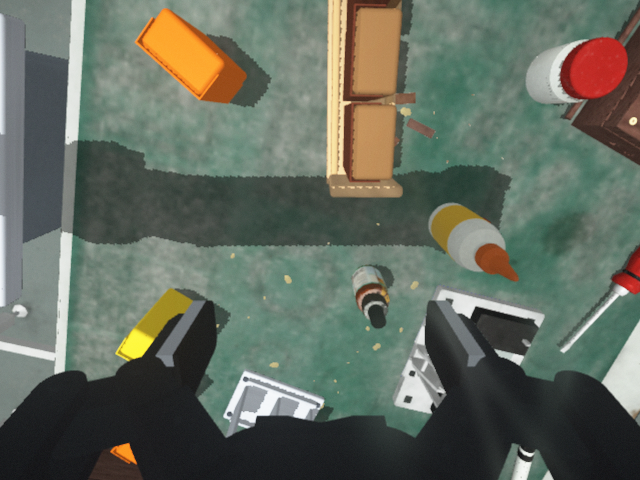

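View pics/scene23.png

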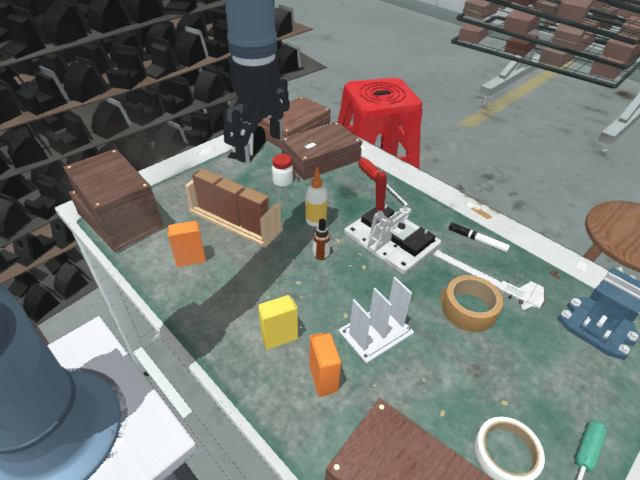

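```bash
python3 - <<'E'
from h import *
np.set_printoptions(suppress=True,precision=2)
d=pickle.load(open('pics/scene23.pkl','rb'));c=lambda a:np.array(a)/6+[175,155]-.4
rk=np.array([486.3,197.0,np.radians(14.6)])
for n,pt in dict(B=[(235,173),(281,133),(108,120),(165,85)],A=[(365,233),(413,194),(242,178),(297,140)],C=[(512,293),(562,250),(382,237),(433,199)]).items():
    f=lambda q:(proj(d,loc2w(rk,np.c_[q[0]+np.cos(q[3])*np.array([-17,17,-17,17])-np.sin(q[3])*np.array([-28.5,-28.5,28.5,28.5]),q[1]+np.sin(q[3])*np.array([-17,17,-17,17])+np.cos(q[3])*np.array([-28.5,-28.5,28.5,28.5]),np.full(4,q[2])]))-c(pt)).ravel()
    r=least_squares(f,[0,0,103,0]);print(n,'x y ztop yaw',r.x,'rms',np.sqrt((r.fun**2).mean()))
E
```

```text
B x y ztop yaw [ 38.41 102.46  61.25   0.04] rms 0.7414085788534598
A x y ztop yaw [52.94 52.21 44.69  0.  ] rms 0.6504624635275595
C x y ztop yaw [ 45.9  -22.16  52.87   0.03] rms 0.6236019015542801
```

```bash
python3 - <<'E'
from h import *
np.set_printoptions(suppress=True,precision=2)
d=pickle.load(open('pics/scene23.pkl','rb'));e=pickle.load(open('pics/side23.pkl','rb'))
c=lambda a:np.array(a)/6+[175,155]-.4
k=lambda a:np.array(a)/7+[200,200]-.4
rk=np.array([486.3,197.0,np.radians(14.6)])
X=np.array([-17,17,-17,17]);Y=np.array([-28.5,-28.5,28.5,28.5])
S=dict(B=[(235,173),(281,133),(108,120),(165,85)],A=[(365,233),(413,194),(242,178),(297,140)],C=[(512,293),(562,250),(382,237),(433,199)])
K=dict(B=[(258,155),(276,118),(115,132),(150,100)],A=[(408,182),(426,147),(265,162),(290,122)],C=[(570,202),(584,166),(416,183),(440,148)])
for n in S:
    L=lambda q:loc2w(rk,np.c_[q[0]+np.cos(q[3])*X-np.sin(q[3])*Y,q[1]+np.sin(q[3])*X+np.cos(q[3])*Y,np.full(4,q[2])])
    f=lambda q:np.r_[(proj(d,L(q))-c(S[n])).ravel(),(proj(e,L(q))-k(K[n])).ravel()]
    r=least_squares(f,[0,0,103,0]);g=lambda q:f([q[0],q[1],103,q[2]]);r2=least_squares(g,[0,0,0])
    print(n,'free z',r.x,np.sqrt((r.fun**2).mean()),'z=103:',r2.x,np.sqrt((r2.fun**2).mean()))
E
```

```text
B free z [ -0.4   60.69 101.77   0.04] 0.9326651777547936 z=103: [-1.81 59.49  0.04] 0.9379609799713852
A free z [ 0.7   1.4  99.21  0.02] 1.0351339286333843 z=103: [-3.66 -1.95  0.02] 1.07867543071287
C free z [  1.16 -60.66  99.57   0.05] 0.947622239042083 z=103: [ -2.78 -63.37   0.05] 0.9857462967811655
```

All three blocks fit the standing-in-place poses: z and x are in range, there are no lean cues, and the robot is clear. I'm handing in.

```bash
python3 - <<'E'
from workcell import order
print(order.job_done())
E
```

```text
the job is handed in; nothing more can be done
None
```

All three blocks now stand on end in one row in the rack, and I handed the job in at about 28.6 s. No verdict came back.

- **Moves:** I left block A where it stood, near the rack's middle, because each end still had room for one block. I lifted B and C out of the drying stand by their narrow edges. Each was set down on the bench and regripped by its wide faces, then lowered into the rack. B went to the far end (y about +60 to +63 mm) and C to the near end (y about −61 to −63 mm).
- **Last checks:** The final scene and side pictures show three upright blocks in the rack with small gaps between neighbours. A two-camera fit put each block within about 4 mm of the rack's centre line and turned 0.05 rad or less from the row. The open gripper was well clear, at a height of 240 mm. The bottles, jar and tape roll look unmoved in the pictures.
- **Weak spots in the checks:**
  - With the height left free, the same fit put the block tops at 99 to 102 mm, where 103 mm is expected. Taken at face value, A and C would sit about 3.5 to 4 mm low, just inside the 4.5 mm limit. I read that as measurement error, since picture readings were only good to about 1 px and nothing lies below the rack floor.
  - Block positions also differed by a few mm between cameras.
  - I judged uprightness by eye from the pictures and did not measure it.

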